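# Swap the coolant manifold behind the pump and tank

## Task

Replace the two-barb coolant manifold at the back of the rack bay with the four-barb one from the parts tray. First lift the pump and the header tank that stand in front of it out onto the rubber mat, then put the old manifold flat in the empty half of the tray and set the new one squarely in the middle of the mounting plate; then put the pump and the tank back, each centred on the pad it came from and facing as before. Set everything down gently, keep the pump and tank upright, and leave the spanner, jar and bin where they are.

Things in the scene. Friction and masses are not known exactly. Their poses are not given: they have to be found in the camera images.
- bay: Fixed black steel bay, open on top, x -90 (front) to +150, y +-135 mm, rim 25 high. Origin on the bench, z up. In front two grey rubber pads 90 mm square, centres (-8, +60) and (-8, -60); behind them a steel mounting plate 60 x 150, centre (65, 0); all their tops 10 mm above the bench. 140 mm posts at rear corners (135, +-120), braces sloping down from them to the front; tabs out to y +-172.
- pump: Standing coolant pump: black round housing 76 mm across, 34 high; on it an aluminium motor can 50 mm across with black end cap, top 130 (its grey plug 138) mm up. Two black spigots point to -x, to 64 mm from the axis. Origin: centre of underside, z up. 0.5 to 0.8 kg. Starts centred on either front pad of the bay, its x along the bay's. Grip the can about 107 mm above the underside.
- tank: Header tank: white box 76 (x) x 84 (y) x 85 mm high, on top a ribbed round black cap 41 mm across, 93 to 123 mm above the underside, on a thinner neck; thin spigot at the foot of the front, to x = -56 mm. Origin: centre of underside, z up. 0.35 to 0.55 kg. Starts centred on the other front pad, its x along the bay's. Grip the cap about 108 mm above the underside.
- old_manifold: Old manifold: aluminium bar 44 (x) x 120 (y) x 40 mm high, a brass plug standing 8 mm out of each end, two upright brass hose barbs on top (at y = -36, +36 mm) to 62 mm high. Origin: centre of underside, z up; same end for end. 0.5 to 0.64 kg. Grip across x at mid length, 28 mm up. Starts on the bay's mounting plate, along its y, about 13 mm behind the pump and tank, which bar the way to it.
- new_manifold: New manifold: aluminium bar 44 (x) x 120 (y) x 40 mm high, a brass plug standing 8 mm out of each end, four upright brass hose barbs on top (at y = -49, -16.5, 16.5, 49 mm) to 62 mm high. Origin: centre of underside, z up; same end for end. 0.5 to 0.64 kg. Grip across x at mid length, 28 mm up. Starts in the near half (-x) of the tray, roughly along the tray's y.
- tray: Fixed shallow steel parts tray 240 (x) x 180 (y) mm, walls and the one divider (along y, at x = 0) 15 mm high, 3 thick; floor 3 mm thick. Two halves, centres x = -60 (near the robot, holds the new manifold) and x = +60 mm (far, empty). Origin: centre of underside, z up. Lies to the left or right of the bay.
- mat: Fixed black ribbed rubber mat 260 (x) x 190 (y) x 3 mm, empty: the side area, on the side of the bay opposite the tray. Origin: centre of underside, z up. The pump and the tank both fit, for example one at x = -60 and one at x = +60 mm.
- spanner: Steel spanner about 170 mm long lying on the bench between the robot and the bay. To be left alone.
- can: Grey closed jar with a black cap, 60 mm across and 85 mm high, on the bench beyond the bay. To be left alone.
- bin: Blue open bin 100 x 130 x 50 mm with brass fittings in it, on the bench beyond the bay. To be left alone.
Things that resemble listed ones, but are neither listed nor needed, are in the scene too. What is shaped like the pump but pink is not meant.

How it is judged:
By the outcome, as a careful person would: the job done as asked, in the order asked, and still so for the second after the job is handed in, with the robot touching nothing.
It also fails if it takes over 136 s, if anything falls off the work surface, if the arm or the gripper's body presses on something with over 40 N, if the wrist force passes 120 N, or if a joint passes its speed limit or range.

## Robot

A 6-joint arm with a two-finger parallel gripper is mounted at the origin on the work surface. World frame = base frame: x ahead of the robot, y to its left, z up, the work surface at z = 0. Lengths are in m, angles in rad, forces in N, time in s.
With the tool pointing down it reaches from about 0.4 to 0.825 m from the base axis. Payload 7 kg.
Tool frame: the origin (TCP) lies at the centre of the arm's flange, where the gripper is bolted on; the fingertips stand 178 mm ahead of it and the grasp point (between the pads) lies 159 mm ahead of it (arm.tip_reach is the distance from the TCP to the fingertips, in m); z points along the fingers, y is the direction in which the jaws open and shut (so a half turn about z gives the same grasp; the last joint's range is limited). The gripper opens to 88 mm and grips with 3 to 60 N. Pads are 19 mm wide; open, the fingers measure 130 mm over their backs; the gripper's body (78 mm by 193 mm) begins 47 mm behind the grasp point.
Start: joints at [-0.971, 0.359, 0.012, 0, -1.224, -0.288], TCP at [0.207, -0.642, 0.405] pointing down, gripper open.
Joint ranges: [-3.07, 3.07], [-1.43, 2.12], [-1.02, 1.25], [-3.03, 1.67], [-3.05, -0], [-3.03, 3.03]. Speed limits (rad/s): [2.39, 2.39, 3.01, 3.14, 3.14, 3.14].

## Interface

Orientations are given as [roll, pitch, yaw] about the fixed x, y, z axes, in that order (R = Rz(yaw) Ry(pitch) Rx(roll)).
In Python, from station import arm gives the robot as it stands.
- The arm moves only by the shell command python3 -m inch 'ROWS' [OPENING] [FORCE]. ROWS is JSON, a list that holds one entry, the list of rows, each a list of 6 numbers: the shift along the world's x, y, z in units of 200 mm (1.0 is 200 mm), then the turn, a rotation vector about the world's x, y, z in units of 180 degrees (1.0 is 180 degrees). A call has 1 to 8 rows; each row is the pose to reach, as a shift and turn from the pose commanded when the call began, turning the shorter way round; what a row does not reach only later rows make up. A row lasts 1/8 s, in which the tool goes at most 62.5 mm and 10.7 degrees, less where a joint would pass 70% of its speed; a pose out of reach is approached as far as the arm can. A call with a number of a shift or a turn outside -1 to 1 is refused whole. A call with a gripper value outside its range is refused whole. OPENING is the finger opening in mm, from 0 to 87.6, set as the call begins (- or left out, the last holds). The fingers move at their own pace and stop on an object; FORCE is the grip in N (left out, the last holds). Time passes only in rows, so rows that repeat a pose let the fingers close. It gives the time, the measured TCP pose, the force and the opening at its end, in the units of the state.
- arm.get_state(): the state, without advancing time (a new reading comes with each control period).
- arm.grab_frame(name): name is "scene" or "top" or "wrist"; returns the picture (480x640x3 uint8, blue, green, red); there is no depth.
- arm.camera_params(name): a dict with "vertical_fov" (degrees; the focal length in pixels is half the picture's height over the tangent of half this angle, whatever the lens; pixels are square), "cx", "cy" (the principal point, pixels), "pose" (4x4, takes a point from camera to world coordinates). Camera axes: x right, y down, z forward; pixel columns grow to the right and rows downward; lengths in m; the calibration is good to about 2 mm. A picture is of the moment at which its call begins: read the wrist's pose just before it. camera_params takes no time and is no camera call; for the wrist camera it gives the pose at the moment of the call.
- arm.job_done(): hands the job in, once; it reports no verdict.
Trained networks look in the newest picture that a camera, given by its name, has taken for a name from the list of things; names that differ only in an ending like _2 or _b are one class to them, and where a whole thing is asked for, a point or a joint stands for the part that bears it (a point fixed in the world has none). Each returns a list of dicts, best first, with "score" (0 to 1); they miss things now and then, are a little off and sometimes report something else, mostly with a low value. They report only what shows in the picture. A call takes as long as a camera call. They do not tell look-alikes from the thing itself.
- arm.search_frame(target, camera): "box" ([left, top, right, bottom] in pixels, round what is visible of it).
- arm.regions_of(target, camera): "region" (480x640 bool, what is visible of it) and "box" ([left, top, right, bottom] in pixels, round what is visible of it).
The state is a dict: "t": time; "q": joint angles; "qd": joint speeds; "joint_efforts": joint torques, N m; "eef_pos": TCP position; "ee_rot": TCP orientation; "force": force on the tool from outside, world axes, zero at the start; "moment": the same for the moment, N m; "width": finger opening in m.
Only numpy, scipy, OpenCV 4.12 (cv2) and the standard library are available. Lean on these libraries where they do the work, as an engineer would, in place of code of your own. Each camera call takes 0.05 s, during which the arm holds its last target.

## Working session

There is one attempt and no reset: what is moved stays moved. The work goes in short steps, Python scripts to look and compute and a shell command to move; the robot and the scene stay as the last step left them, time stands still between calls to the robot, and variables do not carry over. Pictures are saved under pics/ and viewed, and the job is handed in when it is done.

```bash
mkdir -p pics; ls; python3 - <<'E'
from station import arm
import cv2
print(arm.get_state())
for n in("scene","top","wrist"):
    f=arm.grab_frame(n); cv2.imwrite(f"pics/{n}0.png",f)
    p=arm.camera_params(n); print(n,p)
E
```

```text
pics
{'t': 0.0, 'q': array([-9.70927788e-01,  3.59397238e-01,  1.10775611e-02, -3.48227142e-04,
       -1.22408806e+00, -2.88116168e-01]), 'qd': array([ 0.00100734,  0.00060985, -0.00045601, -0.00024119, -0.00124537,
        0.00065586]), 'joint_efforts': array([ 1.33079542e-03, -5.82723355e+01,  2.93060428e+01,  6.99736252e+00,
        6.99873941e-03, -1.46209027e-04]), 'eef_pos': array([ 0.20699589, -0.64228367,  0.40372423]), 'ee_rot': array([ 3.13995464e+00, -1.44059545e-04, -2.82995876e+00]), 'force': array([0.57839886, 0.15576041, 0.1157319 ]), 'moment': array([-0.02348339,  0.0235354 ,  0.01971602]), 'width': 0.0878024946117106}
scene {'vertical_fov': 53.961377557205296, 'cx': 310.51566703279053, 'cy': 238.38974192249654, 'pose': array([[-0.29788045,  0.69033313, -0.65932344,  1.22135011],
       [ 0.95454336,  0.22313466, -0.1976307 ,  0.20579486],
       [ 0.01068689, -0.68822314, -0.72542036,  0.77527772],
       [ 0.        ,  0.        ,  0.        ,  1.        ]])}
top {'vertical_fov': 43.173639838306244, 'cx': 319.5267170960652, 'cy': 243.0250351869054, 'pose': array([[ 0.02443136, -0.98541823,  0.16838653,  0.36929762],
       [-0.99969849, -0.02449597,  0.00169384,  0.00699017],
       [ 0.00245565, -0.16837714, -0.98571959,  1.15968985],
       [ 0.        ,  0.        ,  0.        ,  1.        ]])}
wrist {'vertical_fov': 63.25617437156168, 'cx': 317.5619685740481, 'cy': 238.86044933487858, 'pose': array([[-0.3074635 ,  0.92303745,  0.23123162,  0.14491367],
       [ 0.95155823,  0.29779498,  0.07651855, -0.66264314],
       [ 0.00176987,  0.24355701, -0.96988497,  0.38369469],
       [ 0.        ,  0.        ,  0.        ,  1.        ]])}
```

View pics/top0.png

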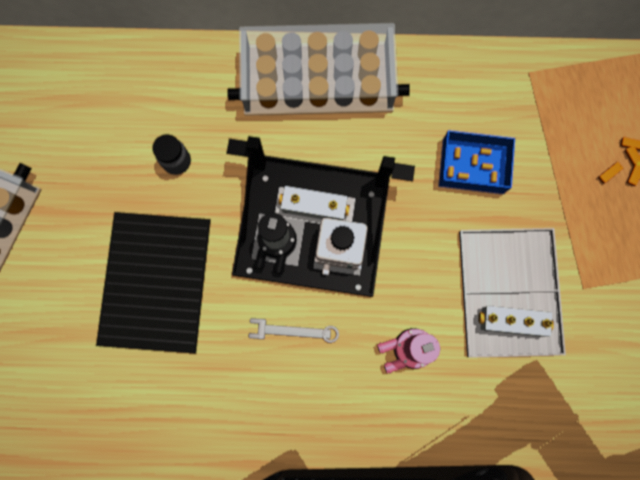

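View pics/scene0.png

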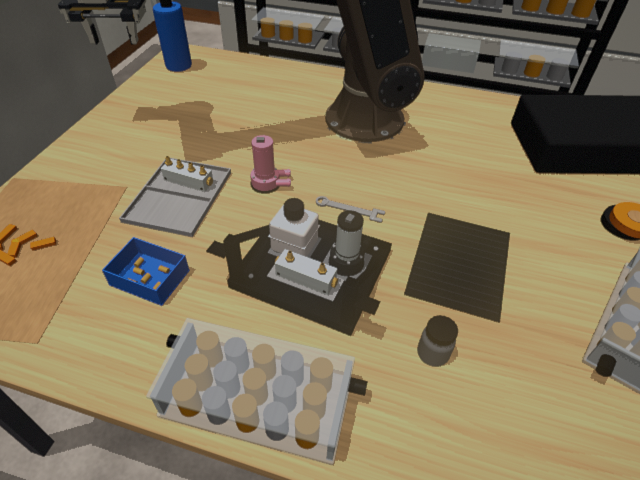

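View pics/wrist0.png

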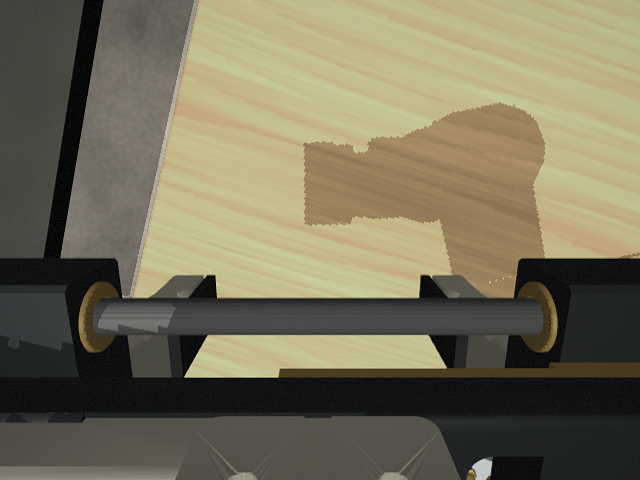

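```bash
cat > h.py <<'E'
import numpy as np, cv2
from station import arm
def K(n):
    p=arm.camera_params(n); f=240/np.tan(np.radians(p["vertical_fov"]/2))
    return f,p["cx"],p["cy"],np.array(p["pose"])
def ray(n,uv,z,P=None):
    f,cx,cy,T=P or K(n)
    uv=np.atleast_2d(uv).astype(float)
    d=np.c_[(uv[:,0]-cx)/f,(uv[:,1]-cy)/f,np.ones(len(uv))]@T[:3,:3].T
    o=T[:3,3]; s=(z-o[2])/d[:,2]
    return (o+d*s[:,None])[:,:2]
def proj(n,X,P=None):
    f,cx,cy,T=P or K(n)
    X=np.atleast_2d(X); c=(X-T[:3,3])@T[:3,:3]
    return np.c_[f*c[:,0]/c[:,2]+cx,f*c[:,1]/c[:,2]+cy]
E
python3 - <<'E'
from h import *
im=cv2.imread("pics/top0.png")
cv2.imwrite("pics/c1.png",cv2.resize(im[120:310,215:425],None,fx=3.8,fy=3.0 and 3.8*0+3.1,interpolation=cv2.INTER_CUBIC) if 0 else cv2.resize(im[125:305,220:420],(800,720)[:1]+(720,) if 0 else (660,594),interpolation=cv2.INTER_CUBIC))
cv2.imwrite("pics/c2.png",cv2.resize(im[220:365,450:575],(500,580),interpolation=cv2.INTER_CUBIC))
for cam in("top","scene"):
  arm.grab_frame(cam)
  for n in("bay","tray","mat","pump","tank","old_manifold","new_manifold"):
    for d in arm.regions_of(n,cam)[:2]:
        r=d["region"].astype(np.uint8)
        c,_=cv2.findContours(r,0,2); c=max(c,key=cv2.contourArea)
        print(cam,n,round(d["score"],2),np.round(d["box"],1),"minrect",cv2.minAreaRect(c))
E
```

```text
top bay 0.55 [224.8 137.3 414.5 297. ] minrect ((311.89044189453125, 217.005859375), (188.93911743164062, 141.4640655517578), 8.246320724487305)
top tray 0.79 [457.3 230.9 568.3 356.6] minrect ((511.84552001953125, 292.9667663574219), (130.18502807617188, 98.92601776123047), 86.51068115234375)
top tray 0.63 [250.8 216.1 300.1 272.4] minrect ((276.0198059082031, 243.30197143554688), (39.9009895324707, 60.299259185791016), 5.710593223571777)
top mat 0.54 [478.4 309.7 552.4 335.2] minrect ((515.5636596679688, 321.34765625), (75.6166000366211, 25.53729248046875), 5.572198390960693)
top pump 0.8 [252.9 213.3 299.9 272.6] minrect ((275.6633605957031, 242.86631774902344), (40.49801254272461, 59.50322341918945), 5.710593223571777)
top pump 0.73 [377.2 325.7 441.5 374.6] minrect ((409.2934265136719, 349.5125732421875), (41.10443115234375, 59.37306594848633), 72.47443389892578)
top tank 0.77 [312.2 221.  366.5 276.5] minrect ((340.1351623535156, 248.689208984375), (46.5249137878418, 55.566856384277344), 9.462322235107422)
top old_manifold 0.85 [275.3 187.2 350.7 219.9] minrect ((313.8378295898
[... 621 characters left out ...]
5.64756774902344), (71.21530151367188, 104.84749603271484), 32.90524673461914)
scene mat 0.89 [403.9 213.9 513.2 319.9] minrect ((462.58074951171875, 266.2038269042969), (100.51084899902344, 91.12632751464844), 15.255118370056152)
scene tank 0.88 [267.1 198.  320.1 257. ] minrect ((293.9103698730469, 225.57586669921875), (48.08333969116211, 57.301387786865234), 4.763641834259033)
scene old_manifold 0.63 [273.  250.6 333.8 296. ] minrect ((305.6595458984375, 271.58984375), (63.686988830566406, 28.063697814941406), 21.250505447387695)
scene new_manifold 0.79 [159.8 157.5 212.4 190.1] minrect ((186.99057006835938, 174.28302001953125), (52.88381576538086, 23.900737762451172), 15.945395469665527)
```

```bash
ls -la pics
```

```text
total 1756
drwxr-xr-x 2 agent agent   4096 Dec  6 03:46 .
drwxr-xr-x 3 agent agent   4096 Dec  6 03:46 ..
-rw-r--r-- 1 agent agent 375317 Dec  6 03:46 c1.png
-rw-r--r-- 1 agent agent 265959 Dec  6 03:46 c2.png
-rw-r--r-- 1 agent agent 391815 Dec  6 03:45 scene0.png
-rw-r--r-- 1 agent agent 363191 Dec  6 03:45 top0.png
-rw-r--r-- 1 agent agent 386955 Dec  6 03:45 wrist0.png
```

View pics/c1.png

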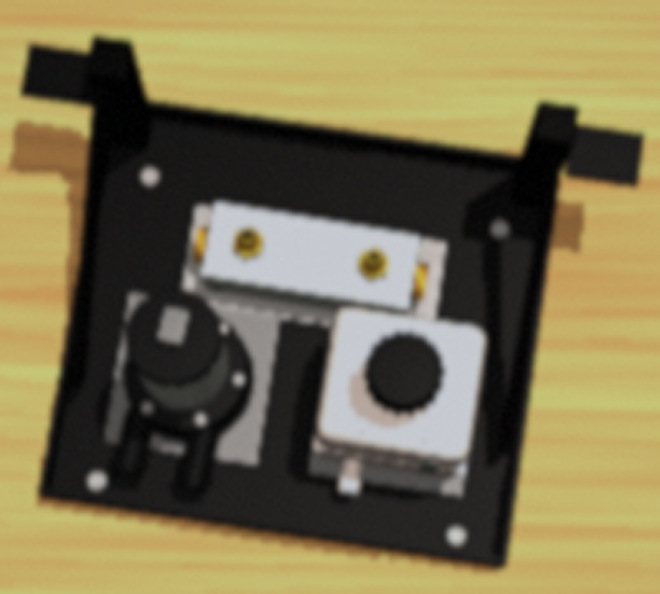

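View pics/c2.png

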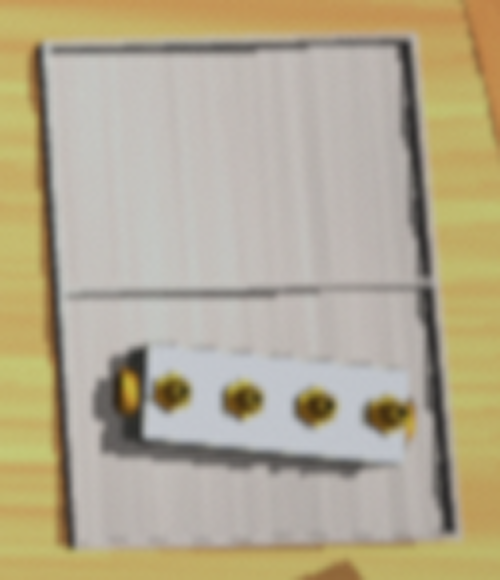

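```bash
python3 - <<'E'
from h import *
def c1(p): return np.array(p)/3.3+[220,125]
def c2(p): return np.array(p)/4+[450,220]
A=ray("top",c1([[40,498],[505,566]]),0.0); print("bay front z0",A, np.linalg.norm(A[0]-A[1]))
A=ray("top",c1([[40,498],[505,566]]),0.025); print("z25",A, np.linalg.norm(A[0]-A[1]))
d=A[0]-A[1]; yaw=np.arctan2(-d[0],d[1]);print("yaw",np.degrees(yaw))
T=ray("top",c2([[40,40],[413,37],[72,547],[455,535]]),0.015);print("tray",T,T.mean(0),np.linalg.norm(T[0]-T[1]),np.linalg.norm(T[0]-T[2]))
M=ray("top",[[114,212],[210,219],[97,347],[196,353]],0.003);print("mat",M,M.mean(0),np.linalg.norm(M[0]-M[1]),np.linalg.norm(M[0]-M[2]))
for nm,p,z in (("tankcap",[404,372],.133),("pump plug",[173,325],.148),):
    print(nm,ray("top",c1(p),z))
print("old barbs",ray("top",c1([[248,242],[373,263]]),.072))
print("new barbs",ray("top",c2([[170,388],[388,410]]),.065))
E
```

```text
bay front z0 [[ 0.49916148  0.17527821]
 [ 0.46626472 -0.09577475]] 0.2730419525476175
z25 [[ 0.49636194  0.17165035]
 [ 0.46417435 -0.0935594 ]] 0.26715585391434693
yaw -6.919947108777209
tray [[ 0.59694947 -0.26041722]
 [ 0.60288998 -0.43987941]
 [ 0.35760458 -0.27177956]
 [ 0.3674317  -0.44986456]] [ 0.48121894 -0.35548519] 0.17956048852870876 0.23961444019839034
mat [[0.61828547 0.41111642]
 [0.60902735 0.22330186]
 [0.35848914 0.42187937]
 [0.35194995 0.23546914]] [0.48443798 0.3229417 ] 0.18804261105161071 0.26001917777768296
tankcap [[ 0.55490208 -0.03038781]]
pump plug [[0.57383975 0.08965199]]
old barbs [[ 0.63748308  0.05578842]
 [ 0.62720872 -0.01422035]]
new barbs [[ 0.429366   -0.3047646 ]
 [ 0.42196022 -0.40225807]]
```

```bash
python3 -m inch '[[[0.2,0.2,0.1,0,0,0.04],[0.5,0.45,0.25,0,0,0.1],[0.75,0.7,0.35,0,0,0.15],[0.9,0.9,0.4,0,0,0.2],[0.9,0.9,0.5,0,0,0.25],[0.9,0.9,0.5,0,0,0.3],[0.9,0.9,0.5,0,0,0.35],[0.9,0.9,0.5,0,0,0.37]]]' 87
python3 -m inch '[[[0.1,0.2,0,0,0,0],[0.2,0.5,0,0,0,0],[0.4,0.8,0,0,0,0],[0.45,0.9,0,0,0,0],[0.45,0.9,0,0,0,0]]]'
python3 - <<'E'
from h import *
im=arm.grab_frame("wrist"); cv2.imwrite("pics/w1.png",im)
np.save("w1.npy",np.array(K("wrist"),dtype=object),allow_pickle=True)
print(arm.get_state()["eef_pos"])
E
```

```text
t: 1.95
eef_pos: [0.3871, -0.4622, 0.5048]
ee_rot: [-3.141, -0.0, -1.664]
force: [0.2, 0.5, 0.4]
width: 0.0871
t: 2.58
eef_pos: [0.478, -0.2805, 0.5048]
ee_rot: [-3.141, 0.0, -1.664]
force: [-0.9, -0.4, -0.1]
width: 0.0869
[ 0.47747977 -0.28150551  0.50481771]
```

View pics/w1.png

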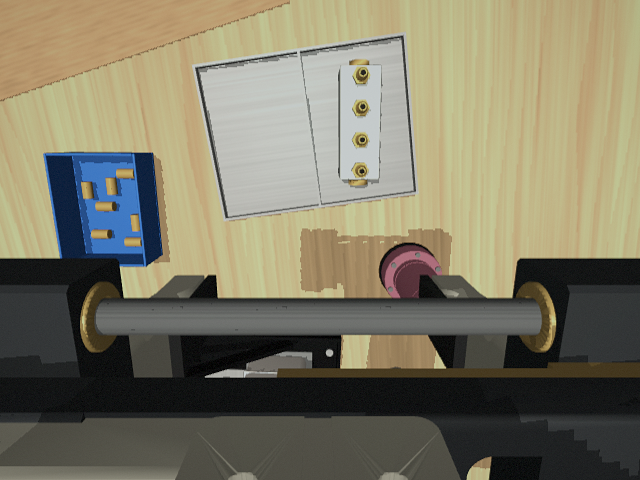

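```bash
python3 -m inch '[[[0.1,0.2,0,0,0,0],[0.2,0.5,0,0,0,0],[0.3,0.8,0,0,0,0],[0.4,1,0,0,0,0],[0.4,1,0,0,0,0]]]'
python3 -m inch '[[[0.0,0.2,0,0,0,0],[0.0,0.5,0,0,0,0],[0,0.8,0,0,0,0],[0,0.95,0,0,0,0],[0,0.95,0,0,0,0]]]'
python3 - <<'E'
from h import *
im=arm.grab_frame("wrist"); cv2.imwrite("pics/w2.png",im)
np.save("w2.npy",np.array(K("wrist"),dtype=object),allow_pickle=True)
P=tuple(np.load("w1.npy",allow_pickle=True))
T=ray(0,[[196,67],[403,35],[415,192],[226,219]],.015,P);print("tray",T,T.mean(0))
for i in range(4): print(np.linalg.norm(T[i]-T[i-1]))
b=ray(0,[[362,73],[362,107],[362,140],[361,171]],.065,P);print("barbs",b,b.mean(0),np.linalg.norm(b[0]-b[3]))
E
```

```text
t: 3.25
eef_pos: [0.558, -0.0808, 0.5042]
ee_rot: [3.141, -0.0, -1.665]
force: [-0.3, -0.7, -0.1]
width: 0.087
t: 3.88
eef_pos: [0.5571, 0.108, 0.5045]
ee_rot: [3.141, -0.0, -1.666]
force: [0.3, 0.0, -0.6]
width: 0.087
tray [[ 0.59927994 -0.43915885]
 [ 0.3674471  -0.45015074]
 [ 0.35997107 -0.27616074]
 [ 0.59190675 -0.26460299]] [ 0.47965122 -0.35751833]
0.1747115115111826
0.23209327802113092
0.1741505378444433
0.23222347582106564
barbs [[ 0.42081933 -0.40822496]
 [ 0.42294839 -0.37588114]
 [ 0.42509881 -0.34321293]
 [ 0.42825771 -0.31140987]] [ 0.42428106 -0.35968222] 0.09710041879118525
```

View pics/w2.png

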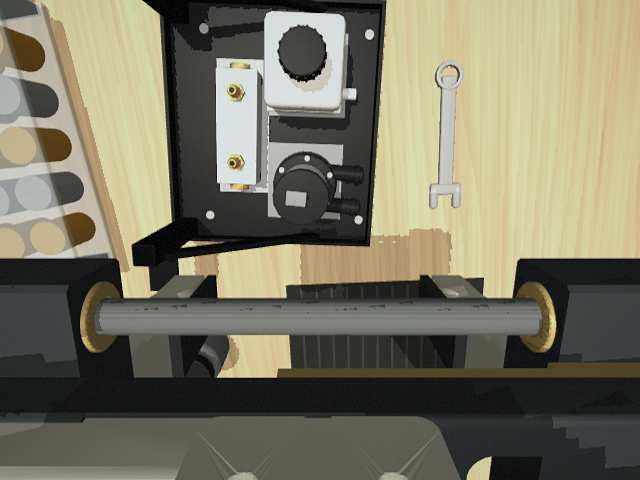

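```bash
python3 - <<'E'
import cv2
im=cv2.imread("pics/w2.png")
cv2.imwrite("pics/w2c.png",cv2.resize(im[0:250,150:400],(600,600),interpolation=cv2.INTER_CUBIC))
E
```

```text
(no output)
```

View pics/w2c.png

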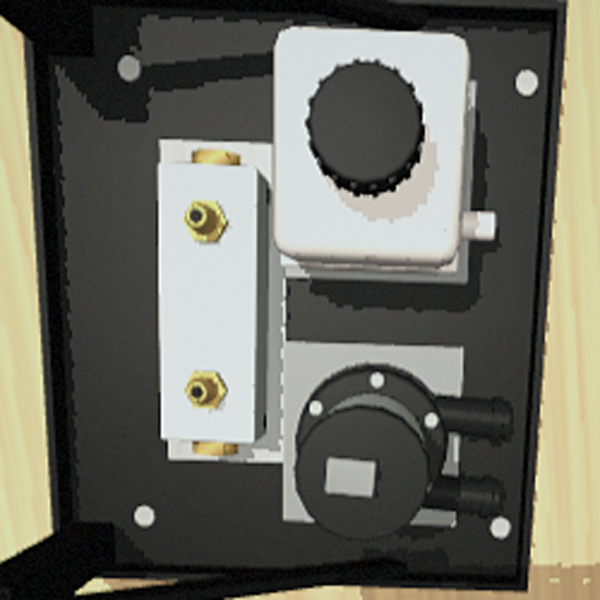

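```bash
cat > fitbay.py <<'E'
from h import *
from scipy.optimize import least_squares
P2=tuple(np.load("w2.npy",allow_pickle=True)); PT=K("top")
L=[("padP",287,343,37,15,10),("padP",283,521,37,105,10),("padP",463,348,-53,15,10),("padP",456,524,-53,105,10),
("padT",467,283,-53,-15,10),("padT",475,80,-53,-105,10),("plate",159,140,95,-75,10),("plate",170,460,95,75,10),("plate",271,143,35,-75,10),
("old",159,164,87,-60,50),("old",257,166,43,-60,50),("old",160,438,87,60,50),("old",254,441,43,60,50),("barb",197,216,65,-36,72),("barb",197,390,65,36,72),
("cap",365,122,-8,-60,133),("pumptop",362,472,-8,60,140)]
uv=np.array([[a[1]/2.4+150,a[2]/2.4] for a in L]); X=np.array([a[3:] for a in L])/1000.
def xf(p,X):
    c,s=np.cos(p[2]),np.sin(p[2]); return np.c_[X[:,:2]@np.array([[c,s],[-s,c]])+p[:2],X[:,2]]
def fit(m,uv,X,P):
    f=lambda p:(proj(0,xf(p,X[m]),P)-uv[m]).ravel()
    r=least_squares(f,[.57,.028,-.13],loss="soft_l1"); return r.x,f(r.x).reshape(-1,2)
n=np.array([a[0] for a in L])
for name,m in (("all",n!=""),("static",np.isin(n,["padP","padT","plate"])),("old",np.isin(n,["old","barb"]))):
    p,r=fit(m,uv,X,P2); print(name,np.round(p[:2]*1000,1),np.degrees(p[2]).round(2)); print([(a,*b) for a,b in zip(n[m],np.round(r,1))])
for nm,z in(("cap",.133),("pumptop",.140)):
    m=n==nm; print(nm,ray(0,uv[m],z,P2))
c1=lambda p:np.array(p)/3.3+[220,125]
Lt=[(190,205,95,75,10),(448,240,95,-75,10),(278,318,37,15,10),(258,465,-53,15,10),(108,440,-53,105,10),(131,293,37,105,10),(463,495,-53,-105,10),
(216,201,87,60,50),(420,232,87,-60,50),(203,278,43,60,50),(410,305,43,-60,50),(248,242,65,36,72),(373,263,65,-36,72),(404,372,-8,-60,133)]
uvt=np.array([c1(a[:2]) for a in Lt]);Xt=np.array([a[2:] for a in Lt])/1000.
p,r=fit(np.ones(len(Lt),bool),uvt,Xt,PT);print("top",np.round(p[:2]*1000,1),np.degrees(p[2]).round(2));print(np.round(r,1).tolist())
E
python3 fitbay.py
```

```text
all [571.2  27.5] -7.02
[(np.str_('padP'), np.float64(-2.2), np.float64(-0.5)), (np.str_('padP'), np.float64(-0.2), np.float64(0.2)), (np.str_('padP'), np.float64(0.6), np.float64(-0.4)), (np.str_('padP'), np.float64(0.4), np.float64(0.9)), (np.str_('padT'), np.float64(0.0), np.float64(0.2)), (np.str_('padT'), np.float64(0.3), np.float64(-0.1)), (np.str_('plate'), np.float64(-0.8), np.float64(0.3)), (np.str_('plate'), np.float64(-0.9), np.float64(0.2)), (np.str_('plate'), np.float64(5.9), np.float64(0.6)), (np.str_('old'), np.float64(-2.4), np.float64(-1.8)), (np.str_('old'), np.float64(-0.6), np.float64(-1.3)), (np.str_('old'), np.float64(1.3), np.float64(0.6)), (np.str_('old'), np.float64(1.8), np.float64(0.4)), (np.str_('barb'), np.float64(-0.8), np.float64(-0.9)), (np.str_('barb'), np.float64(1.0), np.float64(0.2)), (np.str_('cap'), np.float64(0.7), np.float64(0.5)), (np.str_('pumptop'), np.float64(-0.7), np.float64(-0.0))]
static [571.2  27.4] -6.95
[(np.str_('padP'), np.float64(-2.1), np.float64(-0.6)), (np.str_('padP'), np.float64(-0.1), np.float64(0.2)), (np.str_('padP'), np.
[... 274 characters left out ...]
at64(-0.8), np.float64(0.2)), (np.str_('plate'), np.float64(5.9), np.float64(0.5))]
old [571.6  29.6] -8.49
[(np.str_('old'), np.float64(-1.0), np.float64(-1.8)), (np.str_('old'), np.float64(0.8), np.float64(-0.2)), (np.str_('old'), np.float64(-0.2), np.float64(0.4)), (np.str_('old'), np.float64(0.3), np.float64(1.3)), (np.str_('barb'), np.float64(-0.0), np.float64(-0.4)), (np.str_('barb'), np.float64(0.0), np.float64(0.6))]
cap [[ 0.55649384 -0.03150412]]
pumptop [[0.56996592 0.08815138]]
top [571.1  27.8] -6.83
[[1.3, 0.1], [-0.8, 0.2], [0.7, -1.1], [-0.2, 0.1], [-1.3, 0.9], [-0.7, -0.0], [-0.1, -0.1], [-0.7, 1.0], [0.5, 0.5], [-0.3, 0.2], [0.4, 1.0], [0.0, -1.3], [0.8, -2.2], [0.2, -0.6]]
```

```bash
python3 -m inch '[[[0.067,-0.1,-0.1,0,0,-0.0085],[0.067,-0.1,-0.3,0,0,-0.0085],[0.067,-0.1,-0.5,0,0,-0.0085],[0.067,-0.1,-0.6,0,0,-0.0085],[0.067,-0.1,-0.65,0,0,-0.0085],[0.067,-0.1,-0.65,0,0,-0.0085],[0.067,-0.1,-0.65,0,0,-0.0085]]]' 87
python3 - <<'E'
from h import *
im=arm.grab_frame("scene"); cv2.imwrite("pics/s1.png",cv2.resize(im[130:330,200:450],(750,600)))
s=arm.get_state(); print(s["eef_pos"],s["ee_rot"],s["q"])
E
```

```text
t: 4.8
eef_pos: [0.5708, 0.0872, 0.3759]
ee_rot: [-3.14, 0.001, -1.695]
force: [-0.2, 0.1, 0.2]
width: 0.0869
[0.57075818 0.08738601 0.3758616 ] [-3.13990999e+00  8.52607738e-04 -1.69420536e+00] [ 4.90632455e-01  2.19515644e-01 -2.51102475e-01  3.06196957e-04
 -1.09831169e+00 -6.14181304e-01]
```

View pics/s1.png

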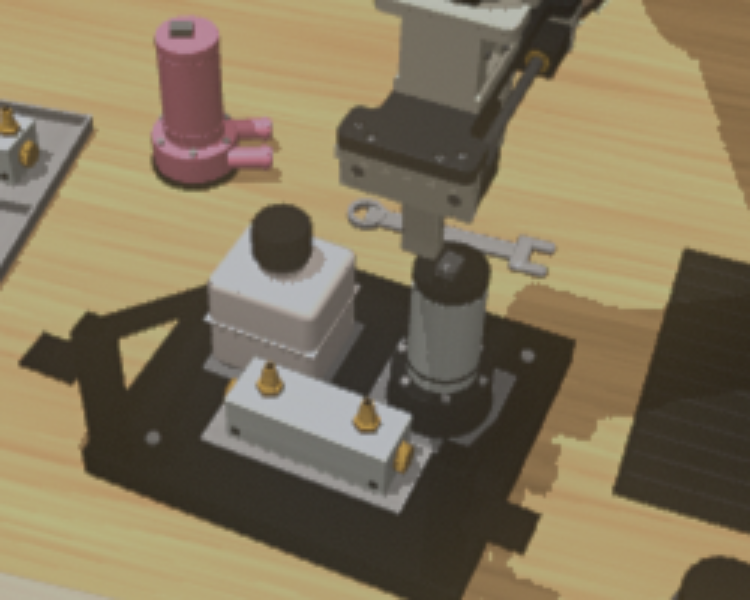

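```bash
python3 -m inch '[[[0,0.003,-0.1,0,0,0],[0,0.003,-0.2,0,0,0],[0,0.003,-0.3,0,0,0],[0,0.003,-0.4,0,0,0],[0,0.003,-0.46,0,0,0],[0,0.003,-0.5,0,0,0],[0,0.003,-0.5,0,0,0]]]' 87
python3 -m inch '[[[0,0,0,0,0,0],[0,0,0,0,0,0],[0,0,0,0,0,0],[0,0,0,0,0,0],[0,0,0,0,0,0],[0,0,0,0,0,0],[0,0,0,0,0,0],[0,0,0,0,0,0]]]' 45 30
```

```text
t: 5.72
eef_pos: [0.5705, 0.0882, 0.2746]
ee_rot: [3.141, -0.0, -1.694]
force: [-0.3, -0.3, 0.1]
width: 0.0866
t: 6.72
eef_pos: [0.5704, 0.0881, 0.2748]
ee_rot: [-3.142, -0.0, -1.694]
force: [-1.3, -0.4, 3.4]
width: 0.0503
```

```bash
python3 -m inch '[[[0,0,0.03,0,0,0],[0,0,0.1,0,0,0],[0,0,0.2,0,0,0],[0,0,0.35,0,0,0],[0,0,0.5,0,0,0],[0,0,0.65,0,0,0],[0,0,0.8,0,0,0],[0,0,0.85,0,0,0]]]'
python3 - <<'E'
from h import *
f=arm.grab_frame("scene");cv2.imwrite("pics/s2.png",cv2.resize(f[130:330,200:450],(750,600)))
f=arm.grab_frame("top")
for d in arm.regions_of("mat","top"): print(d["box"],d["score"])
s=arm.get_state();print(s["eef_pos"],s["force"],s["width"])
E
```

```text
t: 7.72
eef_pos: [0.5705, 0.0881, 0.447]
ee_rot: [-3.139, 0.002, -1.694]
force: [-0.1, -0.5, -4.9]
width: 0.0502
[108.2, 215.1, 212.2, 356.1] 0.91
[437.5, 129.6, 513.4, 195.5] 0.64
[247.0, 209.8, 293.8, 235.4] 0.23
[0.57012598 0.08810499 0.44420579] [ 0.70901597  0.26190654 -6.51843729] 0.050295698887288194
```

View pics/s2.png

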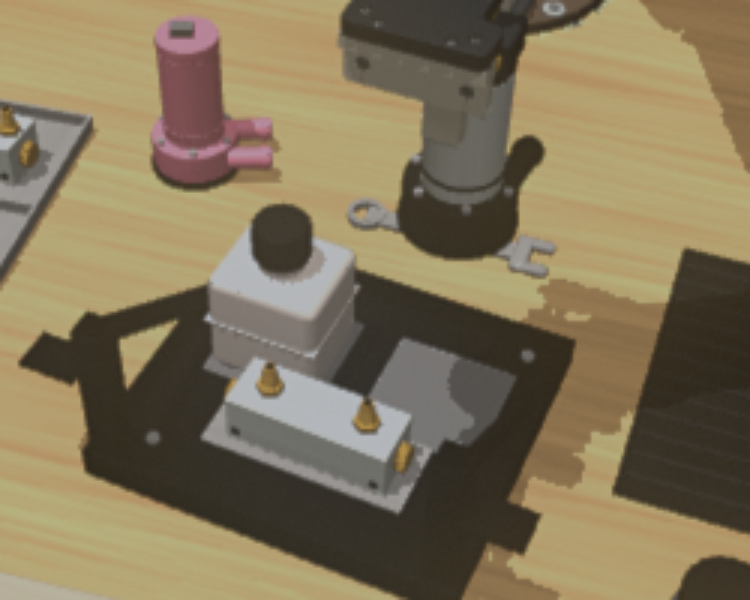

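```bash
python3 -m inch '[[[-0.03,0.06,0,0,0,0],[-0.1,0.18,0,0,0,0],[-0.18,0.33,0,0,0,0],[-0.26,0.47,0,0,0,0],[-0.34,0.61,0,0,0,0],[-0.42,0.75,0,0,0,0],[-0.48,0.86,0,0,0,0],[-0.51,0.92,0,0,0,0]]]'
python3 -m inch '[[[-0.05,0.08,0,0,0,0],[-0.12,0.16,0,0,0,0],[-0.18,0.23,0,0,0,0],[-0.22,0.27,-0.08,0,0,0],[-0.22,0.27,-0.22,0,0,0],[-0.22,0.27,-0.37,0,0,0],[-0.22,0.27,-0.48,0,0,0],[-0.22,0.27,-0.53,0,0,0]]]'
python3 - <<'E'
from h import *
s=arm.get_state();print(s["eef_pos"],s["ee_rot"],s["force"],s["width"])
E
```

```text
t: 8.88
eef_pos: [0.4673, 0.2735, 0.4435]
ee_rot: [3.14, -0.001, -1.693]
force: [-0.4, -1.3, -5.0]
width: 0.0499
t: 9.88
eef_pos: [0.424, 0.3257, 0.3365]
ee_rot: [3.14, -0.003, -1.694]
force: [0.6, -0.2, -5.3]
width: 0.0503
[0.42396522 0.32566445 0.33645196] [ 3.14004858e+00 -2.72244496e-03 -1.69443555e+00] [ 0.61449256 -0.15805236 -5.32287787] 0.0502725861351584
```

```bash
python3 -m inch '[[[0,0,-0.1,0,0,0],[0,0,-0.19,0,0,0],[0,0,-0.25,0,0,0],[0,0,-0.28,0,0,0],[0,0,-0.3,0,0,0],[0,0,-0.31,0,0,0],[0,0,-0.32,0,0,0],[0,0,-0.32,0,0,0]]]'
python3 -m inch '[[[0,0,-0.005,0,0,0],[0,0,-0.01,0,0,0],[0,0,-0.015,0,0,0],[0,0,-0.02,0,0,0],[0,0,-0.02,0,0,0]]]'
```

```text
t: 10.88
eef_pos: [0.4245, 0.3261, 0.2748]
ee_rot: [-3.141, 0.0, -1.694]
force: [-0.8, 0.3, -4.7]
width: 0.0498
t: 11.5
eef_pos: [0.4244, 0.3261, 0.2705]
ee_rot: [3.141, -0.0, -1.694]
force: [0.4, -0.2, -5.4]
width: 0.0502
```

```bash
python3 -m inch '[[[0,0,-0.005,0,0,0],[0,0,-0.01,0,0,0],[0,0,-0.01,0,0,0]]]'
python3 -m inch '[[[0,0,-0.005,0,0,0],[0,0,-0.005,0,0,0]]]'
```

```text
t: 11.88
eef_pos: [0.4244, 0.3261, 0.2686]
ee_rot: [3.142, -0.0, -1.694]
force: [0.1, -0.2, -5.3]
width: 0.0502
t: 12.12
eef_pos: [0.4245, 0.3263, 0.2678]
ee_rot: [-3.141, 0.0, -1.694]
force: [0.2, 0.2, -3.7]
width: 0.0503
```

Contact beginning; a hair more, then release.

```bash
python3 -m inch '[[[0,0,-0.003,0,0,0],[0,0,-0.003,0,0,0]]]'
python3 -m inch '[[[0,0,0,0,0,0],[0,0,0,0,0,0],[0,0,0,0,0,0],[0,0,0,0,0,0]]]' 87
python3 -m inch '[[[0,0,0.1,0,0,0],[0,0,0.3,0,0,0],[0,0,0.5,0,0,0],[0,0,0.7,0,0,0],[0,0,0.85,0,0,0],[0,0,0.85,0,0,0]]]'
python3 - <<'E'
from h import *
f=arm.grab_frame("scene");cv2.imwrite("pics/s3.png",f)
s=arm.get_state();print(s["eef_pos"],s["ee_rot"],s["force"],s["width"])
E
```

```text
t: 12.38
eef_pos: [0.4245, 0.3263, 0.2678]
ee_rot: [-3.141, 0.001, -1.694]
force: [-2.8, -1.4, 5.0]
width: 0.0502
t: 12.88
eef_pos: [0.4245, 0.3262, 0.267]
ee_rot: [-3.142, -0.0, -1.694]
force: [-0.4, 0.4, -0.6]
width: 0.0836
t: 13.62
eef_pos: [0.4248, 0.3265, 0.4397]
ee_rot: [-3.139, 0.004, -1.694]
force: [0.2, 0.5, -0.5]
width: 0.0871
[0.4244413  0.32617995 0.43794424] [-3.14076517e+00  2.11940097e-03 -1.69417466e+00] [-0.02714231  0.19624563 -0.40047309] 0.08709568406733414
```

View pics/s3.png

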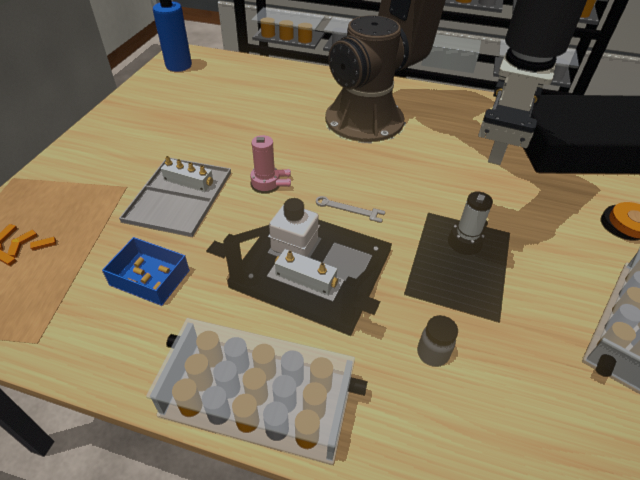

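```bash
python3 -m inch '[[[0.03,-0.1,0,0,0,0],[0.13,-0.35,0,0,0,0],[0.23,-0.62,0,0,0,0],[0.33,-0.88,0,0,0,0],[0.33,-0.893,0,0,0,0]]]'
python3 -m inch '[[[0.1,-0.26,0,0,0,0],[0.2,-0.52,0,0,0,0],[0.28,-0.75,0,0,0,0],[0.328,-0.893,-0.1,0,0,0],[0.328,-0.893,-0.3,0,0,0],[0.328,-0.893,-0.45,0,0,0],[0.328,-0.893,-0.45,0,0,0],[0.328,-0.893,-0.45,0,0,0]]]'
python3 - <<'E'
from h import *
f=arm.grab_frame("scene");cv2.imwrite("pics/s4.png",cv2.resize(f[130:330,200:450],(750,600)))
s=arm.get_state();print(s["eef_pos"],s["ee_rot"],s["force"],s["width"])
E
```

```text
t: 14.3
eef_pos: [0.4908, 0.1437, 0.4359]
ee_rot: [3.14, -0.002, -1.699]
force: [0.3, 0.4, 0.3]
width: 0.087
t: 15.3
eef_pos: [0.5564, -0.0309, 0.3479]
ee_rot: [-3.141, -0.0, -1.693]
force: [-0.6, 0.4, 0.4]
width: 0.0867
[ 0.55650244 -0.03082202  0.3483647 ] [-3.13989531e+00  2.70759959e-04 -1.69344644e+00] [1.13717911 0.36178943 0.21431088] 0.0870982641138438
```

View pics/s4.png

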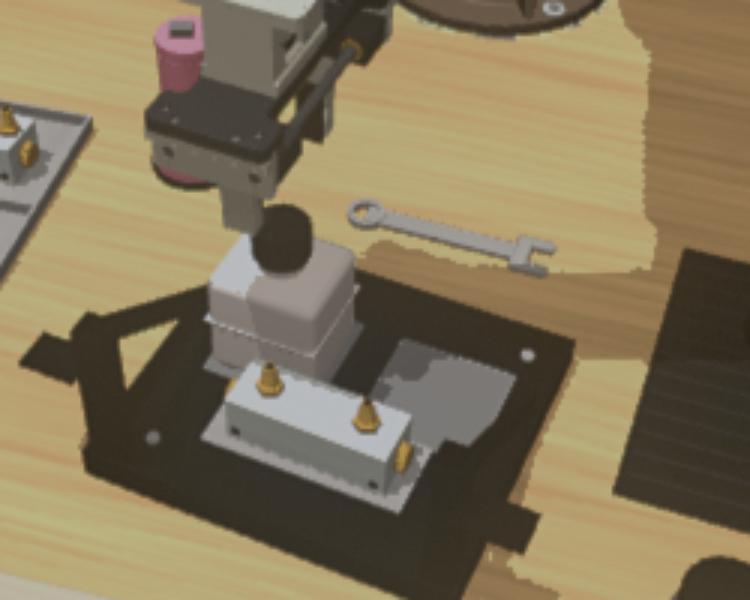

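```bash
python3 -m inch '[[[-0.001,0,-0.08,0,0,0],[-0.001,0,-0.16,0,0,0],[-0.001,0,-0.24,0,0,0],[-0.001,0,-0.3,0,0,0],[-0.001,0,-0.33,0,0,0],[-0.001,0,-0.35,0,0,0],[-0.001,0,-0.35,0,0,0]]]' 87
python3 -m inch '[[[0,0,0,0,0,0],[0,0,0,0,0,0],[0,0,0,0,0,0],[0,0,0,0,0,0],[0,0,0,0,0,0],[0,0,0,0,0,0],[0,0,0,0,0,0],[0,0,0,0,0,0]]]' 36 30
```

```text
t: 16.23
eef_pos: [0.5559, -0.0311, 0.277]
ee_rot: [3.142, -0.0, -1.694]
force: [0.0, -0.7, -0.4]
width: 0.0866
t: 17.23
eef_pos: [0.5561, -0.031, 0.2772]
ee_rot: [-3.141, 0.0, -1.694]
force: [2.2, -0.1, 0.0]
width: 0.0393
```

```bash
python3 -m inch '[[[0,0,0.03,0,0,0],[0,0,0.1,0,0,0],[0,0,0.2,0,0,0],[0,0,0.35,0,0,0],[0,0,0.5,0,0,0],[0,0,0.65,0,0,0],[0,0,0.8,0,0,0],[0,0,0.85,0,0,0]]]'
python3 -m inch '[[[0,0.06,0,0,0,0],[0,0.18,0,0,0,0],[0,0.33,0,0,0,0],[0,0.47,0,0,0,0],[0,0.61,0,0,0,0],[0,0.75,0,0,0,0],[0,0.86,0,0,0,0],[0,0.92,0,0,0,0]]]'
python3 - <<'E'
from h import *
f=arm.grab_frame("scene");cv2.imwrite("pics/s5.png",cv2.resize(f[130:330,200:520],(800,500)))
s=arm.get_state();print(s["eef_pos"],s["ee_rot"],s["force"],s["width"])
E
```

```text
t: 18.23
eef_pos: [0.5557, -0.0311, 0.4495]
ee_rot: [-3.139, 0.001, -1.694]
force: [0.2, 0.5, -5.2]
width: 0.0393
t: 19.23
eef_pos: [0.5556, 0.1543, 0.446]
ee_rot: [3.14, -0.001, -1.693]
force: [-0.6, 0.6, -3.4]
width: 0.0395
[0.55580554 0.15494409 0.44624301] [ 3.14067324e+00 -2.40647047e-04 -1.69312432e+00] [ 0.22908793  0.56951352 -4.88594334] 0.03956030436027434
```

View pics/s5.png

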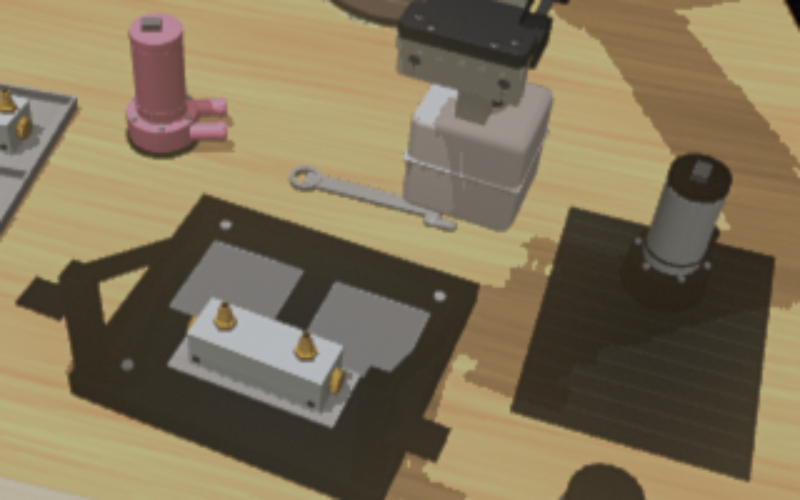

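```bash
python3 -m inch '[[[0,0.06,0,0,0,0],[0,0.18,0,0,0,0],[0,0.33,0,0,0,0],[0,0.47,0,0,0,0],[-0.01,0.61,0,0,0,0],[-0.02,0.73,0,0,0,0],[-0.025,0.8,0,0,0,0],[-0.025,0.815,0,0,0,0]]]'
python3 -m inch '[[[0,0,-0.06,0,0,0],[0,0,-0.18,0,0,0],[0,0,-0.32,0,0,0],[0,0,-0.46,0,0,0],[0,0,-0.6,0,0,0],[0,0,-0.72,0,0,0],[0,0,-0.8,0,0,0],[0,0,-0.83,0,0,0]]]'
python3 - <<'E'
from h import *
s=arm.get_state();print(s["eef_pos"],s["ee_rot"],s["force"],s["width"])
E
```

```text
t: 20.27
eef_pos: [0.5507, 0.3169, 0.4468]
ee_rot: [3.141, -0.0, -1.693]
force: [0.3, -0.0, -4.1]
width: 0.0393
t: 21.28
eef_pos: [0.5508, 0.3153, 0.28]
ee_rot: [3.141, -0.001, -1.695]
force: [-0.5, 0.0, -4.2]
width: 0.0393
[0.55080566 0.31529386 0.28000805] [ 3.14070672e+00 -1.21775800e-03 -1.69470711e+00] [-0.45626928  0.01112556 -4.23739804] 0.03933409239900136
```

```bash
python3 -m inch '[[[0,0,-0.015,0,0,0],[0,0,-0.025,0,0,0],[0,0,-0.032,0,0,0],[0,0,-0.038,0,0,0],[0,0,-0.038,0,0,0]]]'
python3 -m inch '[[[0,0,-0.004,0,0,0],[0,0,-0.008,0,0,0],[0,0,-0.008,0,0,0]]]'
```

```text
t: 21.9
eef_pos: [0.5508, 0.316, 0.2736]
ee_rot: [-3.141, 0.0, -1.694]
force: [-0.2, -0.8, -4.9]
width: 0.0395
t: 22.28
eef_pos: [0.5508, 0.3159, 0.2717]
ee_rot: [3.141, -0.0, -1.694]
force: [-0.2, 0.3, -4.5]
width: 0.0395
```

```bash
python3 -m inch '[[[0,0,-0.004,0,0,0],[0,0,-0.004,0,0,0]]]'
python3 -m inch '[[[0,0,-0.004,0,0,0],[0,0,-0.004,0,0,0]]]'
```

```text
t: 22.52
eef_pos: [0.5508, 0.3159, 0.271]
ee_rot: [3.141, -0.0, -1.694]
force: [-0.5, -0.2, -3.7]
width: 0.0395
t: 22.78
eef_pos: [0.5509, 0.316, 0.2702]
ee_rot: [3.142, -0.0, -1.694]
force: [-0.2, 0.8, -3.7]
width: 0.0394
```

```bash
python3 -m inch '[[[0,0,-0.003,0,0,0],[0,0,-0.003,0,0,0]]]'
```

```text
t: 23.02
eef_pos: [0.5509, 0.316, 0.2702]
ee_rot: [-3.141, 0.0, -1.694]
force: [-0.3, -0.4, 0.0]
width: 0.0396
```

Contact. Release and rise, then go over the old manifold.

```bash
python3 -m inch '[[[0,0,0,0,0,0],[0,0,0,0,0,0],[0,0,0,0,0,0],[0,0,0,0,0,0]]]' 87
python3 -m inch '[[[0,0,0.1,0,0,0],[0,0,0.3,0,0,0],[0,0,0.5,0,0,0],[0,0,0.7,0,0,0],[0,0,0.85,0,0,0],[0,0,0.85,0,0,0]]]'
python3 -m inch '[[[0.02,-0.1,0,0,0,0],[0.05,-0.3,0,0,0,0],[0.05,-0.6,0,0,0,0],[0.05,-0.85,0,0,0,0],[0.05,-1,0,0,0,0],[0.05,-1,0,0,0,0]]]'
python3 - <<'E'
from h import *
f=arm.grab_frame("wrist");cv2.imwrite("pics/w3.png",f)
np.save("w3.npy",np.array(K("wrist"),dtype=object),allow_pickle=True)
f=arm.grab_frame("scene");cv2.imwrite("pics/s6.png",f)
s=arm.get_state();print(s["eef_pos"],s["ee_rot"],s["force"],s["width"])
E
```

```text
t: 23.52
eef_pos: [0.5509, 0.316, 0.2697]
ee_rot: [-3.141, 0.0, -1.694]
force: [0.6, -0.3, -0.8]
width: 0.0738
t: 24.28
eef_pos: [0.5512, 0.3161, 0.4428]
ee_rot: [-3.138, 0.004, -1.694]
force: [-0.3, 0.4, -0.5]
width: 0.0875
t: 25.02
eef_pos: [0.5604, 0.1132, 0.4389]
ee_rot: [3.14, -0.001, -1.697]
force: [-0.3, 0.3, -0.5]
width: 0.0869
[0.5607302  0.11529345 0.43896906] [ 3.14065119e+00 -4.71255049e-04 -1.69527098e+00] [ 0.60492144 -0.38719256  0.04596837] 0.08680786220172855
```

View pics/w3.png

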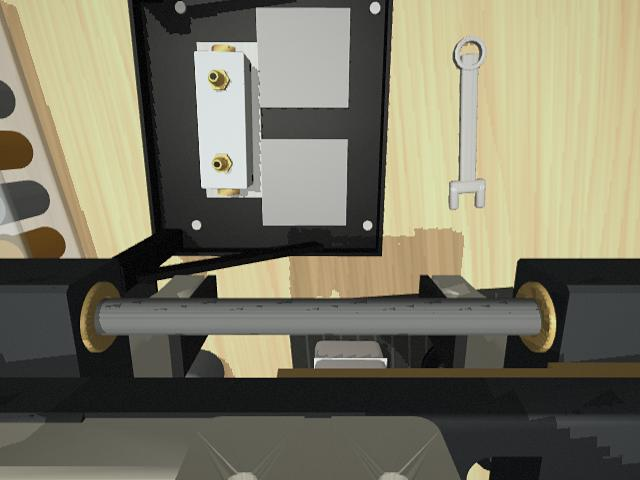

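View pics/s6.png

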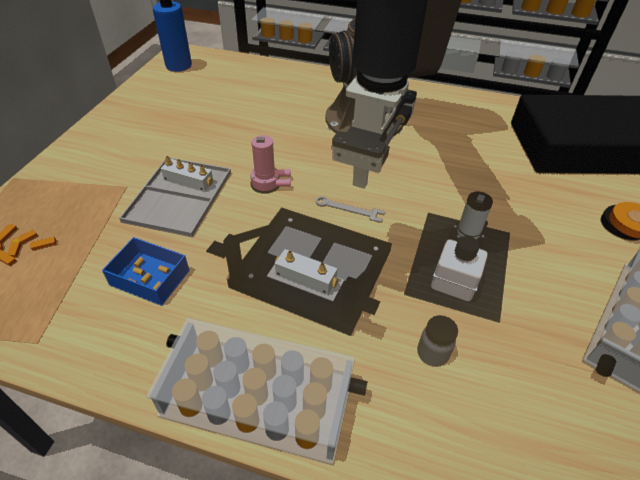

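```bash
python3 - <<'E'
import cv2
im=cv2.imread("pics/w3.png")
cv2.imwrite("pics/w3c.png",cv2.resize(im[0:235,180:370],(570,705)[:1]+(705,),interpolation=cv2.INTER_CUBIC)[:600])
E
```

```text
(no output)
```

View pics/w3c.png

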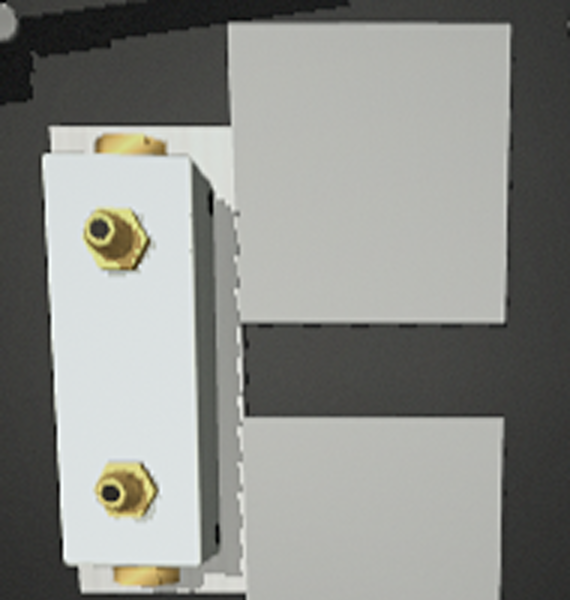

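```bash
cat > fit3.py <<'E'
from h import *
from scipy.optimize import least_squares
P=tuple(np.load("w3.npy",allow_pickle=True))
S=[(229,24,37,-105,10),(510,24,-53,-105,10),(504,323,-53,-15,10),(241,324,37,-15,10),(245,418,37,15,10),(503,418,-53,15,10),(501,676,-53,105,10),(249,676,37,105,10),(50,126,95,-75,10),(80,592,95,75,10)]
O=[(43,155,22,-60,50),(190,155,-22,-60,50),(64,563,22,60,50),(197,565,-22,60,50),(99,228,0,-36,72),(111,492,0,36,72)]
def xf(p,X):
    c,s=np.cos(p[2]),np.sin(p[2]); return np.c_[X[:,:2]@np.array([[c,s],[-s,c]])+p[:2],X[:,2]]
for nm,L in(("bay",S),("old",O)):
    L=np.array(L,float);uv=L[:,:2]/3+[180,0];X=L[:,2:]/1000
    f=lambda p:(proj(0,xf(p,X),P)-uv).ravel()
    r=least_squares(f,[.57,.028,-.13],loss="soft_l1");print(nm,r.x[:2].round(4),np.degrees(r.x[2]).round(2));print(f(r.x).reshape(-1,2).round(1).tolist())
E
python3 fit3.py
```

```text
bay [0.571 0.03 ] -7.24
[[-0.6, -0.6], [1.3, -0.4], [1.3, 0.5], [-1.3, -0.0], [-1.6, -0.3], [1.0, -0.1], [-0.1, 0.5], [-0.0, 0.4], [-0.3, 0.1], [0.3, 0.4]]
old [0.6366 0.0224] -8.33
[[-1.1, -1.6], [0.5, -0.5], [-0.9, 0.6], [1.4, 0.9], [0.2, 0.1], [-0.1, 0.2]]
```

```bash
python3 -m inch '[[[0,0,0,0,0,0],[0,0,0,0,0,0]]]'
python3 - <<'E'
from h import *
P=K("wrist");f=arm.grab_frame("wrist");cv2.imwrite("pics/w3.png",f)
np.save("w3.npy",np.array(P,dtype=object),allow_pickle=True)
print(P[3][:3,3],K("wrist")[3][:3,3])
cv2.imwrite("pics/w3d.png",cv2.resize(f[0:235,180:370],(570,705),interpolation=cv2.INTER_CUBIC)[:600])
s=arm.get_state();print(s["eef_pos"],s["ee_rot"],s["force"],s["width"])
E
python3 fit3.py
```

```text
t: 25.38
eef_pos: [0.5609, 0.1167, 0.4393]
ee_rot: [3.141, -0.0, -1.693]
force: [0.3, 0.5, -0.2]
width: 0.087
[0.55274083 0.05174829 0.41908456] [0.55273359 0.05171548 0.41914895]
[0.56087342 0.11665713 0.43940154] [ 3.14124887e+00 -2.06954041e-04 -1.69310467e+00] [-0.79965588  0.15734593  0.28092115] 0.08710518899984603
bay [0.5719 0.0324] -7.05
[[-0.6, -0.5], [1.3, -0.3], [1.2, 0.5], [-1.3, -0.0], [-1.6, -0.3], [0.9, -0.2], [-0.2, 0.4], [-0.0, 0.3], [-0.2, 0.2], [0.4, 0.3]]
old [0.6375 0.025 ] -8.14
[[-1.1, -1.5], [0.5, -0.4], [-0.8, 0.5], [1.4, 0.8], [0.2, 0.2], [-0.1, 0.2]]
```

View pics/w3d.png

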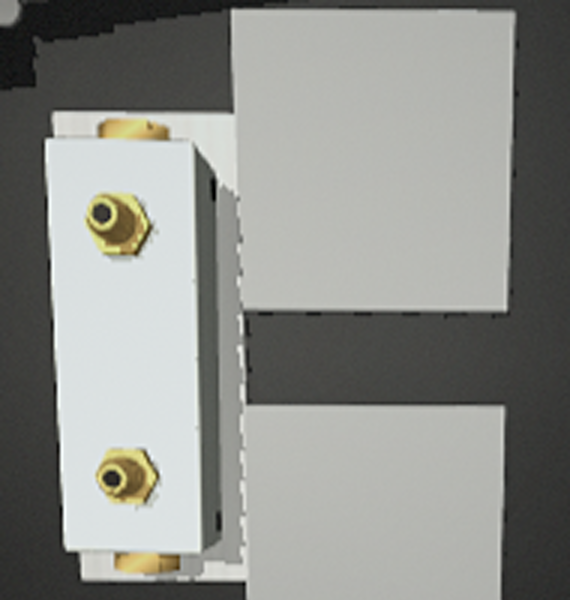

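```bash
sed -i 's/^S=.*/S=[(232,10,37,-105,10),(515,11,-53,-105,10),(508,311,-53,-15,10),(243,310,37,-15,10),(246,405,37,15,10),(505,405,-53,15,10),(501,663,-53,105,10),(249,663,37,105,10),(52,112,95,-75,10),(81,580,95,75,10)]/; s/^O=.*/O=[(46,139,22,-60,50),(193,141,-22,-60,50),(65,550,22,60,50),(198,552,-22,60,50),(101,213,0,-36,72),(112,479,0,36,72)]/' fit3.py; python3 fit3.py
```

```text
bay [0.5707 0.0284] -7.25
[[-0.7, -0.9], [0.8, -0.6], [0.7, 0.3], [-1.3, 0.2], [-1.4, -0.3], [1.0, 0.2], [0.2, 1.1], [0.1, 0.7], [-0.2, -0.2], [0.1, 0.1]]
old [0.6363 0.0213] -8.41
[[-1.3, -1.2], [0.5, -0.4], [-1.0, 0.6], [1.4, 1.1], [0.3, 0.1], [-0.1, 0.0]]
```

```bash
python3 -m inch '[[[0.08,-0.1,0,0,0,-0.007],[0.2,-0.25,0,0,0,-0.007],[0.32,-0.4,0,0,0,-0.007],[0.377,-0.478,-0.1,0,0,-0.007],[0.377,-0.478,-0.3,0,0,-0.007],[0.377,-0.478,-0.5,0,0,-0.007],[0.377,-0.478,-0.7,0,0,-0.007],[0.377,-0.478,-0.85,0,0,-0.007]]]' 72
python3 -m inch '[[[0,0,0,0,0,0],[0,0,0,0,0,0]]]'
python3 - <<'E'
from h import *
f=arm.grab_frame("scene");cv2.imwrite("pics/s7.png",cv2.resize(f[130:330,200:450],(750,600)))
s=arm.get_state();print(s["eef_pos"],s["ee_rot"],s["force"],s["width"])
E
```

```text
t: 26.42
eef_pos: [0.6353, 0.0207, 0.2667]
ee_rot: [3.139, -0.001, -1.716]
force: [0.9, 1.3, -0.4]
width: 0.072
t: 26.68
eef_pos: [0.6366, 0.0207, 0.2704]
ee_rot: [-3.141, -0.0, -1.715]
force: [0.3, -0.1, 1.1]
width: 0.072
[0.63679171 0.02071205 0.27104117] [-3.13966171e+00  5.89189915e-04 -1.71548906e+00] [0.66818129 0.57124352 0.82917867] 0.07168225765131851
```

View pics/s7.png

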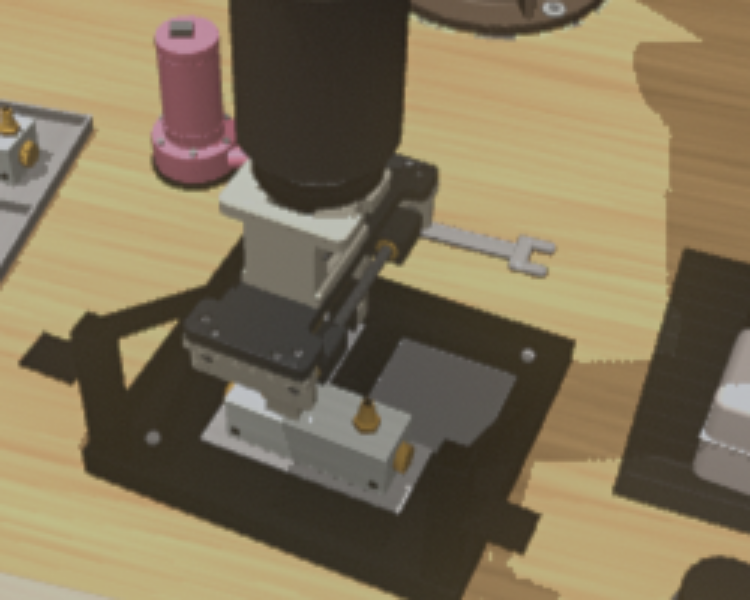

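```bash
python3 -m inch '[[[-0.002,0,-0.08,0,0,0],[-0.002,0,-0.16,0,0,0],[-0.002,0,-0.24,0,0,0],[-0.002,0,-0.31,0,0,0],[-0.002,0,-0.345,0,0,0],[-0.002,0,-0.36,0,0,0],[-0.002,0,-0.36,0,0,0]]]'
python3 -m inch '[[[0,0,0,0,0,0],[0,0,0,0,0,0],[0,0,0,0,0,0],[0,0,0,0,0,0],[0,0,0,0,0,0],[0,0,0,0,0,0]]]' 38 45
python3 -m inch '[[[0,0,0.03,0,0,0],[0,0,0.1,0,0,0],[0,0,0.2,0,0,0],[0,0,0.35,0,0,0],[0,0,0.5,0,0,0],[0,0,0.65,0,0,0],[0,0,0.8,0,0,0],[0,0,0.9,0,0,0]]]'
python3 - <<'E'
from h import *
f=arm.grab_frame("scene");cv2.imwrite("pics/s8.png",cv2.resize(f[130:330,200:450],(750,600)))
s=arm.get_state();print(s["eef_pos"],s["ee_rot"],s["force"],s["width"],s["q"])
E
```

```text
t: 27.6
eef_pos: [0.636, 0.0204, 0.1977]
ee_rot: [-3.141, 0.0, -1.716]
force: [-0.0, 0.6, -0.3]
width: 0.0719
t: 28.35
eef_pos: [0.6361, 0.0204, 0.198]
ee_rot: [-3.141, 0.0, -1.716]
force: [0.7, 0.4, 3.3]
width: 0.0439
t: 29.35
eef_pos: [0.6355, 0.0203, 0.3798]
ee_rot: [-3.141, 0.001, -1.716]
force: [-0.1, 1.2, -5.8]
width: 0.0437
[0.63603308 0.02023005 0.38251502] [-3.13716457e+00  1.37919270e-03 -1.71573664e+00] [ 1.45772987 -0.01733314 -1.22805352] 0.04359019886596461 [ 3.38236253e-01  3.08579395e-01 -1.12963900e-01  9.18051824e-04
 -1.14469125e+00 -4.83557173e-01]
```

View pics/s8.png

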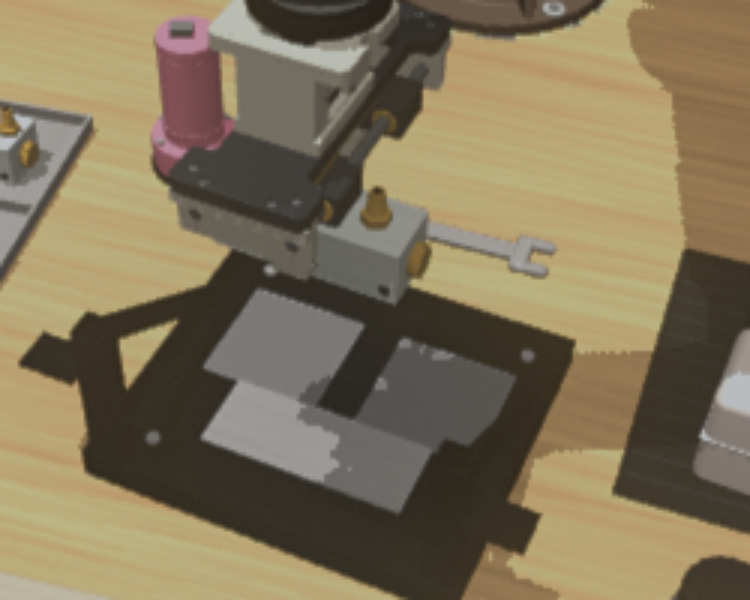

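```bash
python3 -m inch '[[[-0.03,-0.06,0,0,0,0.005],[-0.08,-0.2,0,0,0,0.015],[-0.14,-0.37,0,0,0,0.025],[-0.2,-0.54,0,0,0,0.035],[-0.26,-0.71,0,0,0,0.045],[-0.32,-0.86,0,0,0,0.055],[-0.36,-0.96,0,0,0,0.061],[-0.37,-1,0,0,0,0.061]]]'
python3 -m inch '[[[-0.02,-0.06,0,0,0,0],[-0.04,-0.18,0,0,0,0],[-0.06,-0.34,0,0,0,0],[-0.08,-0.5,0,0,0,0],[-0.1,-0.66,0,0,0,0],[-0.11,-0.8,0,0,0,0],[-0.11,-0.87,0,0,0,0],[-0.11,-0.87,0,0,0,0]]]'
python3 -m inch '[[[0,0,-0.05,0,0,0],[0,0,-0.15,0,0,0],[0,0,-0.28,0,0,0],[0,0,-0.42,0,0,0],[0,0,-0.55,0,0,0],[0,0,-0.63,0,0,0],[0,0,-0.67,0,0,0],[0,0,-0.67,0,0,0]]]'
python3 - <<'E'
from h import *
f=arm.grab_frame("scene");cv2.imwrite("pics/s9.png",cv2.resize(f[100:300,80:330],(750,600)))
f=arm.grab_frame("top");cv2.imwrite("pics/t9.png",cv2.resize(f[200:380,420:600],(600,600)))
s=arm.get_state();print(s["eef_pos"],s["ee_rot"],s["force"],s["width"])
E
```

```text
t: 30.4
eef_pos: [0.5604, -0.181, 0.3766]
ee_rot: [3.139, 0.001, -1.526]
force: [0.2, 1.1, -5.1]
width: 0.0434
t: 31.4
eef_pos: [0.5397, -0.3543, 0.377]
ee_rot: [3.141, 0.0, -1.526]
force: [0.0, 0.9, -5.1]
width: 0.0439
t: 32.4
eef_pos: [0.54, -0.3535, 0.2436]
ee_rot: [3.141, 0.0, -1.524]
force: [0.3, 0.2, -4.8]
width: 0.0439
[ 0.54030443 -0.35369975  0.24459548] [-3.14022652e+00 -7.16001212e-04 -1.52411399e+00] [ 0.60734816 -0.01098848 -6.18707009] 0.043889713743175206
```

View pics/s9.png

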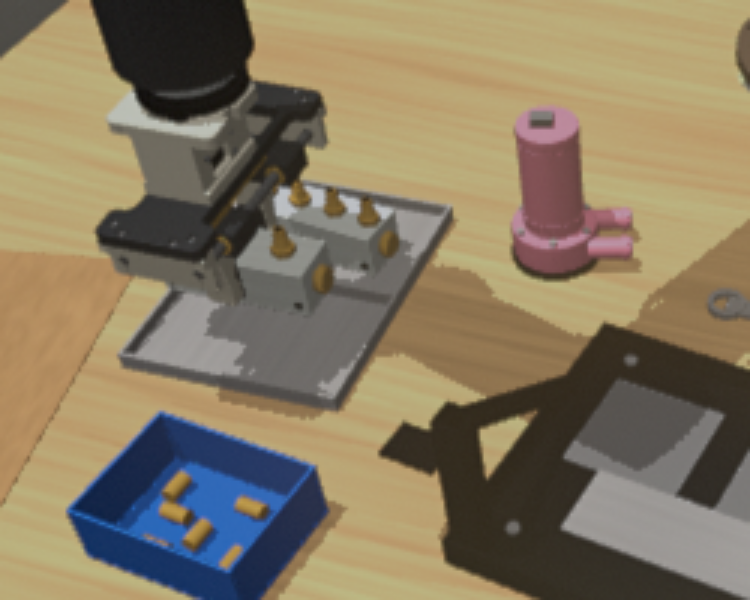

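```bash
python3 -m inch '[[[0,0,-0.06,0,0,0],[0,0,-0.12,0,0,0],[0,0,-0.18,0,0,0],[0,0,-0.22,0,0,0],[0,0,-0.235,0,0,0],[0,0,-0.245,0,0,0],[0,0,-0.245,0,0,0]]]'
python3 -m inch '[[[0,0,-0.004,0,0,0],[0,0,-0.008,0,0,0],[0,0,-0.008,0,0,0]]]'
```

```text
t: 33.38
eef_pos: [0.54, -0.3537, 0.1948]
ee_rot: [-3.141, -0.0, -1.524]
force: [0.3, 0.1, -4.9]
width: 0.0437
t: 33.75
eef_pos: [0.5398, -0.3536, 0.1931]
ee_rot: [-3.142, 0.0, -1.524]
force: [0.7, 0.0, -5.9]
width: 0.0437
```

```bash
python3 -m inch '[[[0,0,-0.004,0,0,0],[0,0,-0.008,0,0,0],[0,0,-0.008,0,0,0]]]'
python3 -m inch '[[[0,0,-0.004,0,0,0],[0,0,-0.004,0,0,0]]]'
```

```text
t: 34.12
eef_pos: [0.5398, -0.3536, 0.1913]
ee_rot: [3.141, 0.0, -1.524]
force: [-0.5, -0.3, -5.2]
width: 0.0433
t: 34.38
eef_pos: [0.5399, -0.3537, 0.191]
ee_rot: [-3.141, -0.0, -1.524]
force: [-0.0, -0.3, -1.6]
width: 0.0437
```

```bash
python3 -m inch '[[[0,0,-0.002,0,0,0],[0,0,-0.002,0,0,0]]]'
python3 -m inch '[[[0,0,0,0,0,0],[0,0,0,0,0,0],[0,0,0,0,0,0],[0,0,0,0,0,0]]]' 62
python3 -m inch '[[[0,0,0.1,0,0,0],[0,0,0.3,0,0,0],[0,0,0.5,0,0,0],[0,0,0.7,0,0,0],[0,0,0.9,0,0,0],[0,0,1,0,0,0],[0,0.2,1,0,0,0],[0,0.3,1,0,0,0]]]'
python3 -m inch '[[[-0.2,0,0.2,0,0,0],[-0.3,0,0.2,0,0,0],[-0.3,0,0.2,0,0,0],[-0.3,0,0.2,0,0,0],[-0.3,0,0.2,0,0,0]]]'
python3 - <<'E'
from h import *
P=K("wrist");f=arm.grab_frame("wrist");cv2.imwrite("pics/w4.png",f)
np.save("w4.npy",np.array(P,dtype=object),allow_pickle=True)
print(P[3][:3,3],K("wrist")[3][:3,3])
cv2.imwrite("pics/w4c.png",cv2.resize(f[0:260,180:440],(600,600),interpolation=cv2.INTER_CUBIC))
s=arm.get_state();print(s["eef_pos"],s["ee_rot"],s["force"],s["width"])
E
```

```text
t: 34.62
eef_pos: [0.5399, -0.3536, 0.1909]
ee_rot: [-3.141, -0.0, -1.524]
force: [-3.2, 3.3, 6.1]
width: 0.0437
t: 35.12
eef_pos: [0.5399, -0.3537, 0.1902]
ee_rot: [-3.141, -0.0, -1.524]
force: [0.5, -1.0, 0.2]
width: 0.0617
t: 36.12
eef_pos: [0.5396, -0.2925, 0.3905]
ee_rot: [-3.141, 0.0, -1.524]
force: [-0.7, -0.0, 0.3]
width: 0.0619
t: 36.75
eef_pos: [0.4804, -0.2937, 0.4294]
ee_rot: [3.14, 0.0, -1.524]
force: [0.1, -0.7, 0.2]
width: 0.062
[ 0.48322412 -0.35907339  0.4091098 ] [ 0.48322255 -0.35906776  0.40913803]
[ 0.48040686 -0.2936893   0.42943374] [ 3.14029423e+00  3.52660530e-04 -1.52438806e+00] [-0.68991202 -0.13246721  0.29406859] 0.06187025466181659
```

View pics/w4.png

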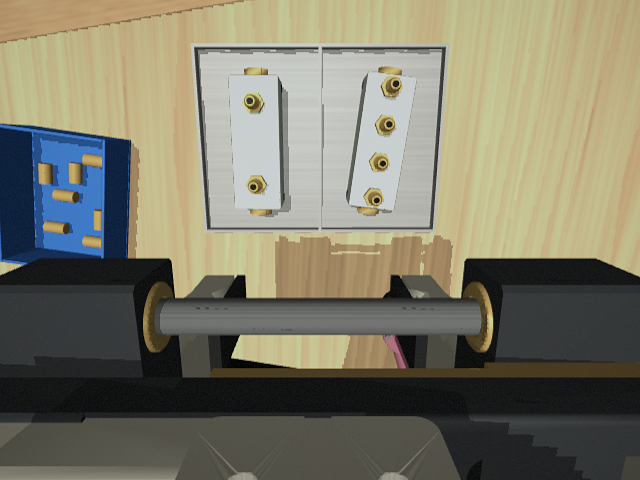

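```bash
python3 - <<'E'
import cv2
f=cv2.imread("pics/w4.png");cv2.imwrite("pics/w4c.png",cv2.resize(f[60:220,330:440],(550,800)[:1]+(800,),interpolation=cv2.INTER_CUBIC)[:,:][:800] if 0 else cv2.resize(f[60:220,330:440],(412,600),interpolation=cv2.INTER_CUBIC))
E
```

```text
(no output)
```

View pics/w4c.png

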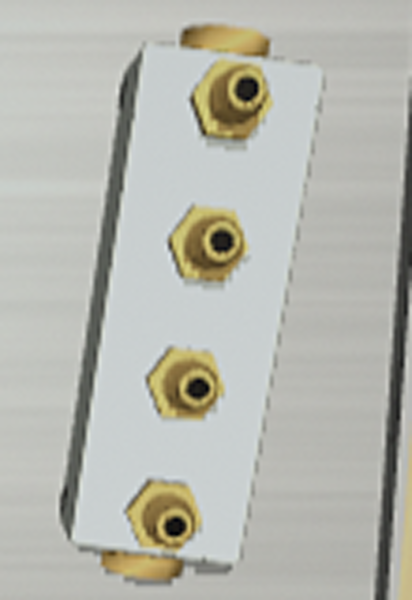

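```bash
cat > fit4.py <<'E'
from h import *
from scipy.optimize import least_squares
P=tuple(np.load("w4.npy",allow_pickle=True))
N=[(142,42,22,-60,43),(325,66,-22,-60,43),(72,543,22,60,43),(236,571,-22,60,43),(246,89,0,-49,65),(220,241,0,-16.5,65),(197,387,0,16.5,65),(175,526,0,49,65)]
O=[(230,76,22,-60,43),(281,74,-22,-60,43),(235,207,22,60,43),(281,208,-22,60,43),(251,101,0,-36,65),(255,186,0,36,65)]
T=[(193,45,120,-90,15),(447,44,-120,-90,15),(435,232,-120,90,15),(207,233,120,90,15)]
def xf(p,X):
    c,s=np.cos(p[2]),np.sin(p[2]); return np.c_[X[:,:2]@np.array([[c,s],[-s,c]])+p[:2],X[:,2]]
for nm,L in(("new",N),("old",O),("tray",T)):
    L=np.array(L,float);uv=L[:,:2]
    if nm=="new": uv=uv/3.75+[330,60]
    X=L[:,2:]/1000
    f=lambda p:(proj(0,xf(p,X),P)-uv).ravel()
    r=least_squares(f,[.48,-.35,0],loss="soft_l1");print(nm,r.x[:2].round(4),np.degrees(r.x[2]).round(2));print(f(r.x).reshape(-1,2).round(1).tolist())
E
python3 fit4.py
```

```text
new [ 0.4244 -0.3589] -4.4
[[-0.1, -0.5], [0.7, -0.2], [-1.0, 0.9], [1.0, -1.0], [-0.2, 0.0], [0.1, 0.1], [-0.1, 0.4], [-0.3, 0.3]]
old [ 0.5381 -0.3535] 1.89
[[0.0, -2.8], [-0.7, -0.1], [0.2, 1.7], [0.5, 1.4], [0.8, -1.0], [-1.0, 0.4]]
tray [ 0.4796 -0.356 ] 2.94
[[-2.1, -0.3], [3.0, -0.4], [1.3, 0.7], [-1.6, 0.7]]
```

```bash
python3 -m inch '[[[-0.08,-0.1,0,0,0,-0.01],[-0.18,-0.22,0,0,0,-0.02],[-0.278,-0.326,-0.1,0,0,-0.03],[-0.278,-0.326,-0.3,0,0,-0.039],[-0.278,-0.326,-0.5,0,0,-0.039],[-0.278,-0.326,-0.7,0,0,-0.039],[-0.278,-0.326,-0.8,0,0,-0.039],[-0.278,-0.326,-0.8,0,0,-0.039]]]' 56
python3 -m inch '[[[0,0,0,0,0,0],[0,0,0,0,0,0]]]'
python3 - <<'E'
from h import *
f=arm.grab_frame("scene");cv2.imwrite("pics/s10.png",cv2.resize(f[100:300,80:330],(750,600)))
s=arm.get_state();print(s["eef_pos"],s["ee_rot"],s["force"],s["width"])
E
```

```text
t: 37.8
eef_pos: [0.424, -0.3587, 0.2682]
ee_rot: [3.137, 0.001, -1.647]
force: [-0.2, 0.4, 0.9]
width: 0.0561
t: 38.05
eef_pos: [0.4247, -0.359, 0.2714]
ee_rot: [-3.14, -0.001, -1.647]
force: [-0.6, 0.4, 0.0]
width: 0.0561
[ 0.42459017 -0.35898524  0.27134236] [-3.13980492e+00 -6.20251999e-04 -1.64688053e+00] [-0.22270037  0.35932302  0.43048557] 0.05585889502814849
```

View pics/s10.png

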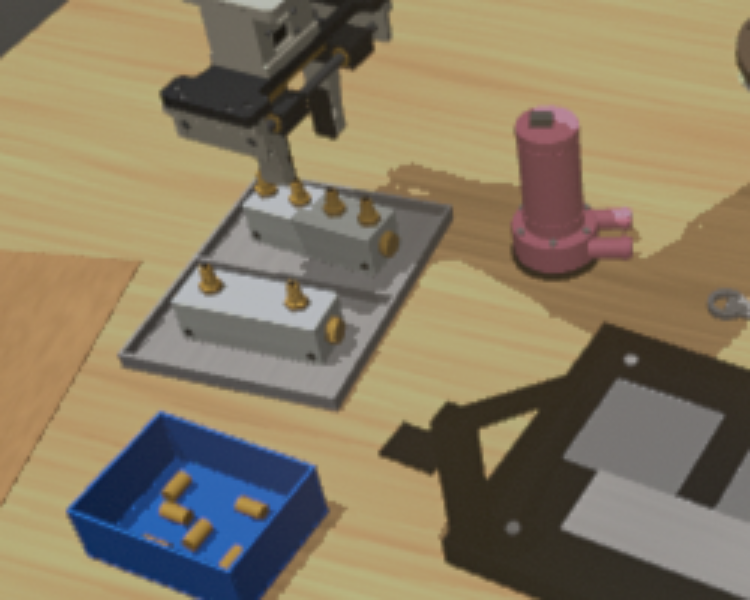

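```bash
python3 -m inch '[[[0.003,0,-0.08,0,0,0],[0.003,0,-0.16,0,0,0],[0.003,0,-0.22,0,0,0],[0.003,0,-0.25,0,0,0],[0.003,0,-0.27,0,0,0],[0.003,0,-0.28,0,0,0],[0.003,0,-0.28,0,0,0]]]'
python3 -m inch '[[[0,0,-0.03,0,0,0],[0,0,-0.06,0,0,0],[0,0,-0.085,0,0,0],[0,0,-0.1,0,0,0],[0,0,-0.1,0,0,0]]]'
```

```text
t: 38.98
eef_pos: [0.4249, -0.3589, 0.2144]
ee_rot: [-3.141, -0.0, -1.647]
force: [-0.0, 0.2, -0.7]
width: 0.0561
t: 39.6
eef_pos: [0.4248, -0.3588, 0.1939]
ee_rot: [3.141, 0.0, -1.647]
force: [0.2, -0.1, 1.0]
width: 0.0562
```

```bash
python3 -m inch '[[[0,0,0,0,0,0],[0,0,0,0,0,0],[0,0,0,0,0,0],[0,0,0,0,0,0],[0,0,0,0,0,0],[0,0,0,0,0,0]]]' 38 45
python3 -m inch '[[[0,0,0.03,0,0,0],[0,0,0.1,0,0,0],[0,0,0.2,0,0,0],[0,0,0.35,0,0,0],[0,0,0.5,0,0,0],[0,0,0.65,0,0,0],[0,0,0.8,0,0,0],[0,0,0.93,0,0,0]]]'
python3 - <<'E'
from h import *
f=arm.grab_frame("scene");cv2.imwrite("pics/s11.png",cv2.resize(f[100:300,80:330],(750,600)))
s=arm.get_state();print(s["eef_pos"],s["ee_rot"],s["force"],s["width"])
E
```

```text
t: 40.35
eef_pos: [0.4248, -0.3589, 0.1944]
ee_rot: [-3.142, -0.0, -1.647]
force: [-0.8, 0.2, 3.1]
width: 0.0437
t: 41.35
eef_pos: [0.4244, -0.3586, 0.3821]
ee_rot: [-3.141, 0.0, -1.647]
force: [0.7, 0.4, -5.1]
width: 0.0438
[ 0.42511612 -0.35918166  0.38574799] [-3.13662059e+00 -2.64158504e-03 -1.64637729e+00] [ 2.0461329  -1.38405923 -0.73528387] 0.04390085256577667
```

View pics/s11.png

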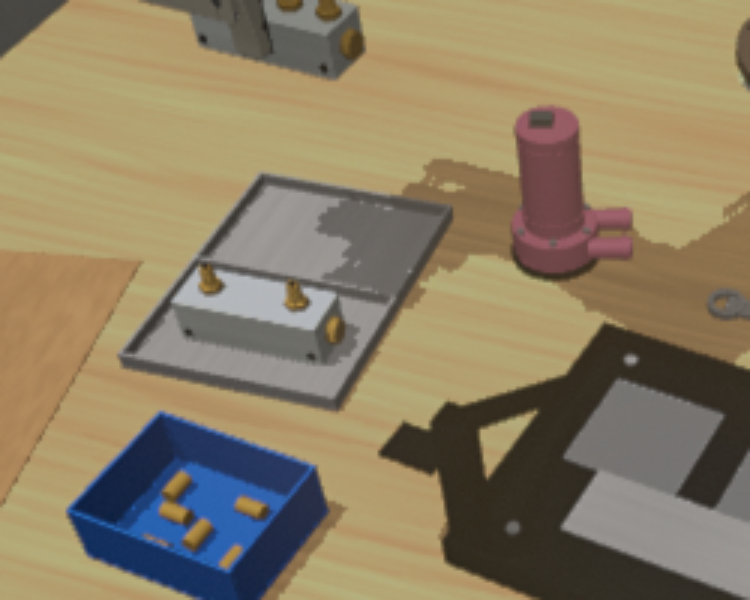

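```bash
python3 -m inch '[[[0.03,0.05,0,0,0,0],[0.1,0.18,0,0,0,0],[0.18,0.34,0,0,0,0],[0.27,0.5,0,0,0,0],[0.36,0.66,0,0,0,0],[0.44,0.81,0,0,0,0],[0.5,0.91,0,0,0,-0.01],[0.526,0.95,0,0,0,-0.0155]]]'
python3 -m inch '[[[0.03,0.05,0,0,0,0],[0.1,0.18,0,0,0,0],[0.18,0.34,0,0,0,0],[0.27,0.5,0,0,0,0],[0.36,0.66,0,0,0,0],[0.44,0.81,0,0,0,0],[0.5,0.91,0,0,0,0],[0.526,0.946,0,0,0,0]]]'
python3 -m inch '[[[0,0,-0.05,0,0,0],[0,0,-0.15,0,0,0],[0,0,-0.28,0,0,0],[0,0,-0.42,0,0,0],[0,0,-0.55,0,0,0],[0,0,-0.65,0,0,0],[0,0,-0.7,0,0,0],[0,0,-0.7,0,0,0]]]'
python3 -m inch '[[[0,0,0,0,0,0],[0,0,0,0,0,0]]]'
```

```text
t: 42.4
eef_pos: [0.5302, -0.1671, 0.3787]
ee_rot: [3.139, 0.0, -1.695]
force: [-0.8, -0.9, -4.9]
width: 0.0436
t: 43.4
eef_pos: [0.6357, 0.0212, 0.3797]
ee_rot: [3.141, -0.0, -1.695]
force: [-0.3, 0.0, -5.7]
width: 0.0438
t: 44.4
eef_pos: [0.6349, 0.0197, 0.2396]
ee_rot: [3.14, -0.001, -1.696]
force: [-0.1, -0.6, -5.6]
width: 0.0434
t: 44.65
eef_pos: [0.6355, 0.0204, 0.2412]
ee_rot: [-3.14, 0.001, -1.696]
force: [-0.4, -0.0, -5.4]
width: 0.0438
```

```bash
python3 -m inch '[[[0,-0.001,-0.05,0,0,0],[0,-0.001,-0.1,0,0,0],[0,-0.001,-0.14,0,0,0],[0,-0.001,-0.165,0,0,0],[0,-0.001,-0.18,0,0,0],[0,-0.001,-0.185,0,0,0],[0,-0.001,-0.185,0,0,0]]]'
python3 -m inch '[[[0,0,-0.004,0,0,0],[0,0,-0.008,0,0,0],[0,0,-0.008,0,0,0]]]'
```

```text
t: 45.52
eef_pos: [0.6353, 0.0202, 0.2034]
ee_rot: [-3.141, 0.0, -1.696]
force: [1.0, 1.1, -4.8]
width: 0.044
t: 45.9
eef_pos: [0.6352, 0.0201, 0.2017]
ee_rot: [3.142, -0.0, -1.696]
force: [0.5, -0.3, -4.7]
width: 0.0438
```

```bash
python3 -m inch '[[[0.002,0,-0.004,0,0,0],[0.002,0,-0.004,0,0,0]]]'
python3 -m inch '[[[0,0,-0.003,0,0,0],[0,0,-0.003,0,0,0]]]'
```

```text
t: 46.15
eef_pos: [0.6355, 0.0202, 0.2015]
ee_rot: [3.141, -0.0, -1.696]
force: [-5.5, 1.4, 3.4]
width: 0.0439
t: 46.4
eef_pos: [0.6354, 0.0202, 0.2014]
ee_rot: [-3.142, -0.0, -1.695]
force: [-6.9, 1.5, 8.9]
width: 0.0438
```

```bash
python3 -m inch '[[[0,0,0.002,0,0,0],[0,0,0.002,0,0,0],[0,0,0.002,0,0,0],[0,0,0.002,0,0,0]]]' 62
python3 -m inch '[[[0,0,0.1,0,0,0],[0,0,0.3,0,0,0],[0,0,0.5,0,0,0],[0,0,0.7,0,0,0],[0,0,0.9,0,0,0],[0,0.1,1,0,0,0],[0,0.3,1,0,0,0],[0,0.5,1,0,0,0]]]'
python3 -m inch '[[[-0.2,0,0.2,0,0,0],[-0.35,0,0.2,0,0,0],[-0.35,0,0.2,0,0,0],[-0.35,0,0.2,0,0,0],[-0.35,0,0.2,0,0,0],[-0.35,0,0.2,0,0,0]]]'
python3 - <<'E'
from h import *
P=K("wrist");f=arm.grab_frame("wrist");cv2.imwrite("pics/w5.png",f)
np.save("w3.npy",np.array(P,dtype=object),allow_pickle=True)
print(P[3][:3,3],K("wrist")[3][:3,3])
cv2.imwrite("pics/w5c.png",cv2.resize(f[0:240,180:370],(475,600),interpolation=cv2.INTER_CUBIC))
s=arm.get_state();print(s["eef_pos"],s["ee_rot"],s["force"],s["width"])
E
```

```text
t: 46.9
eef_pos: [0.6358, 0.0202, 0.2006]
ee_rot: [-3.141, 0.0, -1.696]
force: [0.1, -0.0, 0.0]
width: 0.0621
t: 47.9
eef_pos: [0.6356, 0.1209, 0.4012]
ee_rot: [-3.141, 0.001, -1.697]
force: [1.2, -0.4, -0.1]
width: 0.062
t: 48.65
eef_pos: [0.5662, 0.1201, 0.44]
ee_rot: [3.141, -0.001, -1.696]
force: [-0.3, -0.6, 0.6]
width: 0.0622
[0.55783798 0.05513199 0.419836  ] [0.55777086 0.0551333  0.41988962]
[0.56611968 0.12009822 0.44010473] [ 3.14087910e+00 -6.03567965e-04 -1.69612138e+00] [ 0.49306421 -0.41098741 -0.81348328] 0.06213637166611643
```

View pics/w5c.png

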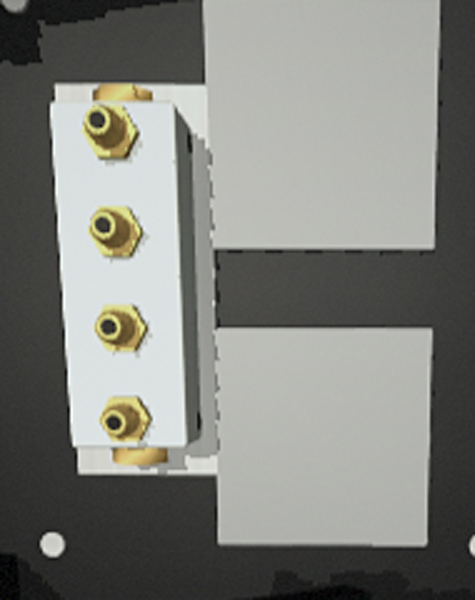

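```bash
cat > fit5.py <<'E'
from h import *
from scipy.optimize import least_squares
P=tuple(np.load("w3.npy",allow_pickle=True))
S=[(435,248,-53,-15,10),(215,248,37,-15,10),(217,328,37,15,10),(432,328,-53,15,10),(427,545,-53,105,10),(219,545,37,105,10),(54,84,95,-75,10),(79,474,95,75,10)]
O=[(52,102,22,-60,50),(174,102,-22,-60,50),(72,445,22,60,50),(185,446,-22,60,50),(96,121,0,-49,72),(103,226,0,-16.5,72),(108,327,0,16.5,72),(114,423,0,49,72)]
def xf(p,X):
    c,s=np.cos(p[2]),np.sin(p[2]); return np.c_[X[:,:2]@np.array([[c,s],[-s,c]])+p[:2],X[:,2]]
R={}
for nm,L in(("bay",S),("new",O),("barbs",O[4:])):
    L=np.array(L,float);uv=L[:,:2]/2.5+[180,0];X=L[:,2:]/1000
    f=lambda p:(proj(0,xf(p,X),P)-uv).ravel()
    r=least_squares(f,[.57,.028,-.13],loss="soft_l1");R[nm]=r.x;print(nm,r.x[:2].round(4),np.degrees(r.x[2]).round(2));print(f(r.x).reshape(-1,2).round(1).tolist())
b=R["bay"]
for nm in("new","barbs"):
    d=R[nm][:2]-b[:2];c,s=np.cos(b[2]),np.sin(b[2]);print("in bay frame mm",1000*(c*d[0]+s*d[1]),1000*(-s*d[0]+c*d[1]),np.degrees(R[nm][2]-b[2]))
E
python3 fit5.py
```

```text
bay [0.5706 0.0283] -7.29
[[0.6, 0.5], [-1.9, 0.3], [-1.8, -0.4], [1.0, -0.2], [0.9, 0.2], [-0.0, 0.0], [0.0, -0.5], [-0.0, 0.2]]
new [0.6348 0.0203] -7.36
[[-1.7, -0.8], [0.3, -0.5], [-0.8, 1.4], [0.7, 1.2], [0.6, -0.3], [0.0, -0.2], [0.2, 0.2], [-0.2, 0.1]]
barbs [0.635  0.0204] -7.04
[[0.1, -0.2], [-0.2, -0.1], [0.1, 0.3], [-0.0, 0.1]]
in bay frame mm 64.78218363897844 0.311209666617426 -0.06736164612091913
in bay frame mm 64.92420847253267 0.35974177520941775 0.2527453174591774
```

```bash
python3 -m inch '[[[-0.1,0.15,0,0,0,0],[-0.3,0.4,0,0,0,0],[-0.5,0.7,0,0,0,0],[-0.65,0.9,0,0,0,0],[-0.708,0.98,0,0,0,0],[-0.708,0.98,0,0,0,0]]]' 87
python3 -m inch '[[[0,0.05,-0.05,0,0,0.0006],[0,0.05,-0.2,0,0,0.0006],[0,0.05,-0.35,0,0,0.0006],[0,0.05,-0.45,0,0,0.0006],[0,0.05,-0.5,0,0,0.0006],[0,0.05,-0.5,0,0,0.0006],[0,0.05,-0.5,0,0,0.0006]]]'
python3 - <<'E'
from h import *
f=arm.grab_frame("scene");cv2.imwrite("pics/s12.png",cv2.resize(f[120:330,300:540],(680,600)))
s=arm.get_state();print(s["eef_pos"],s["ee_rot"],s["force"],s["width"])
E
```

```text
t: 49.45
eef_pos: [0.4236, 0.3171, 0.4405]
ee_rot: [3.142, -0.0, -1.693]
force: [0.1, -0.6, -0.7]
width: 0.0872
t: 50.32
eef_pos: [0.4245, 0.3262, 0.3414]
ee_rot: [-3.141, 0.001, -1.694]
force: [0.3, 0.5, 1.2]
width: 0.0869
[0.42441315 0.32630216 0.34153206] [-3.14076148e+00  1.30047032e-03 -1.69396551e+00] [-0.52593929 -0.18825034 -0.51974147] 0.08697522067075271
```

View pics/s12.png

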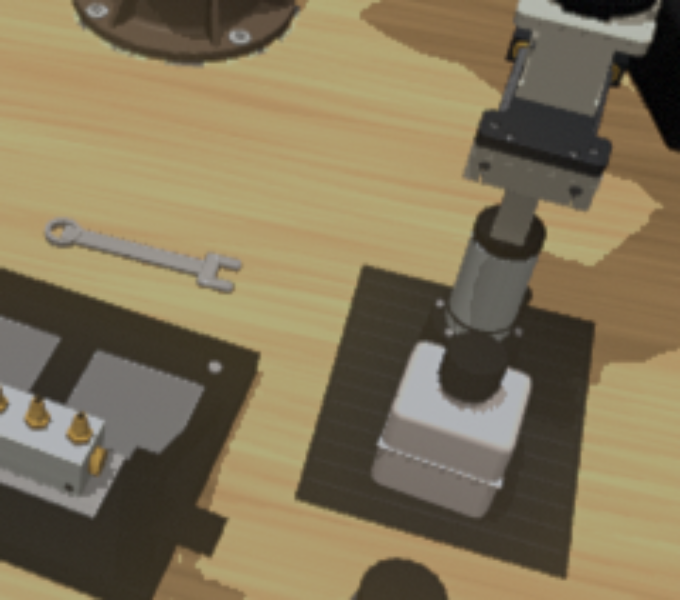

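```bash
python3 -m inch '[[[0,0,-0.08,0,0,0],[0,0,-0.16,0,0,0],[0,0,-0.24,0,0,0],[0,0,-0.31,0,0,0],[0,0,-0.35,0,0,0],[0,0,-0.365,0,0,0],[0,0,-0.365,0,0,0]]]'
python3 -m inch '[[[0,0,0,0,0,0],[0,0,0,0,0,0],[0,0,0,0,0,0],[0,0,0,0,0,0],[0,0,0,0,0,0],[0,0,0,0,0,0],[0,0,0,0,0,0]]]' 45 30
python3 -m inch '[[[0,0,0.03,0,0,0],[0,0,0.1,0,0,0],[0,0,0.2,0,0,0],[0,0,0.35,0,0,0],[0,0,0.5,0,0,0],[0,0,0.65,0,0,0],[0,0,0.8,0,0,0],[0,0,0.89,0,0,0]]]'
```

```text
t: 51.25
eef_pos: [0.4241, 0.3263, 0.2677]
ee_rot: [-3.141, 0.0, -1.694]
force: [0.1, 1.1, 1.0]
width: 0.0873
t: 52.12
eef_pos: [0.4242, 0.3262, 0.2678]
ee_rot: [-3.141, 0.0, -1.694]
force: [1.9, -1.3, 1.6]
width: 0.0499
t: 53.12
eef_pos: [0.4238, 0.3259, 0.448]
ee_rot: [-3.141, 0.002, -1.694]
force: [0.1, -0.2, -5.4]
width: 0.0499
```

```bash
python3 -m inch '[[[0.03,-0.06,0,0,0,0],[0.1,-0.18,0,0,0,0],[0.18,-0.33,0,0,0,0],[0.26,-0.47,0,0,0,0],[0.34,-0.61,0,0,0,0],[0.42,-0.75,0,0,0,0],[0.48,-0.86,0,0,0,0],[0.51,-0.92,0,0,0,0]]]'
python3 -m inch '[[[0.05,-0.08,0,0,0,0],[0.12,-0.16,0,0,0,0],[0.18,-0.23,0,0,0,0],[0.222,-0.268,-0.05,0,0,0],[0.222,-0.268,-0.18,0,0,0],[0.222,-0.268,-0.33,0,0,0],[0.222,-0.268,-0.47,0,0,0],[0.222,-0.268,-0.53,0,0,0]]]'
python3 -m inch '[[[0,0,0,0,0,0],[0,0,0,0,0,0]]]'
python3 - <<'E'
from h import *
f=arm.grab_frame("scene");cv2.imwrite("pics/s13.png",cv2.resize(f[120:330,200:440],(680,600)))
s=arm.get_state();print(s["eef_pos"],s["ee_rot"],s["force"],s["width"])
E
```

```text
t: 54.12
eef_pos: [0.5261, 0.1404, 0.4447]
ee_rot: [3.14, -0.001, -1.695]
force: [-0.5, -0.5, -5.5]
width: 0.05
t: 55.12
eef_pos: [0.5699, 0.0884, 0.3373]
ee_rot: [3.138, -0.002, -1.694]
force: [-0.3, -1.0, -5.4]
width: 0.0502
t: 55.38
eef_pos: [0.571, 0.0888, 0.3408]
ee_rot: [-3.14, 0.001, -1.693]
force: [-0.3, 0.0, -5.4]
width: 0.05
[0.57091133 0.08877245 0.34091434] [-3.13968795e+00  9.37097398e-04 -1.69347990e+00] [ 0.31532774  0.33284608 -5.33026065] 0.04995161691518548
```

View pics/s13.png

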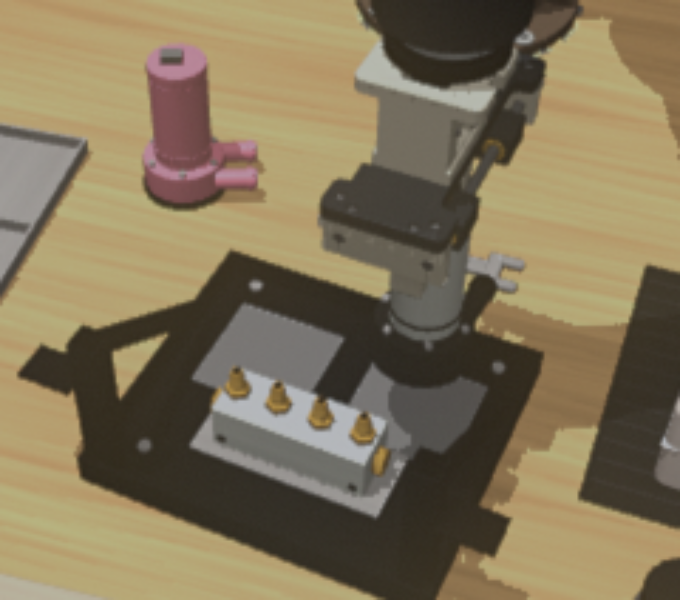

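```bash
python3 -m inch '[[[-0.002,-0.002,-0.08,0,0,0],[-0.002,-0.002,-0.16,0,0,0],[-0.002,-0.002,-0.22,0,0,0],[-0.002,-0.002,-0.27,0,0,0],[-0.002,-0.002,-0.295,0,0,0],[-0.002,-0.002,-0.31,0,0,0],[-0.002,-0.002,-0.315,0,0,0],[-0.002,-0.002,-0.315,0,0,0]]]'
python3 -m inch '[[[0,0,-0.003,0,0,0],[0,0,-0.006,0,0,0],[0,0,-0.006,0,0,0]]]'
```

```text
t: 56.42
eef_pos: [0.5701, 0.0882, 0.2769]
ee_rot: [-3.141, 0.0, -1.694]
force: [0.2, 0.4, -6.6]
width: 0.05
t: 56.8
eef_pos: [0.57, 0.0881, 0.2755]
ee_rot: [3.142, -0.0, -1.694]
force: [-0.5, 0.1, -5.4]
width: 0.0501
```

```bash
python3 -m inch '[[[0.002,0.001,-0.003,0,0,0],[0.002,0.001,-0.003,0,0,0]]]'
python3 -m inch '[[[0,0,-0.003,0,0,0],[0,0,-0.003,0,0,0]]]'
```

```text
t: 57.05
eef_pos: [0.5705, 0.0884, 0.2749]
ee_rot: [-3.142, 0.0, -1.694]
force: [0.0, -0.5, -4.2]
width: 0.05
t: 57.3
eef_pos: [0.5706, 0.0884, 0.2748]
ee_rot: [-3.141, 0.0, -1.694]
force: [-1.3, -0.2, 0.6]
width: 0.0501
```

Contact. Release, rise, go for the tank at (.5509,.316).

```bash
python3 -m inch '[[[0,0,0,0,0,0],[0,0,0,0,0,0],[0,0,0,0,0,0],[0,0,0,0,0,0],[0,0,0,0,0,0]]]' 87
python3 -m inch '[[[0,0,0.1,0,0,0],[0,0,0.3,0,0,0],[0,0,0.5,0,0,0],[0,0,0.7,0,0,0],[0,0,0.82,0,0,0],[0,0,0.82,0,0,0]]]'
python3 -m inch '[[[-0.01,0.1,0,0,0,0],[-0.03,0.3,0,0,0,0],[-0.05,0.55,0,0,0,0],[-0.08,0.8,0,0,0,0],[-0.098,1,0,0,0,0],[-0.098,1,0,0,0,0],[-0.098,1,0,0,0,0]]]'
python3 -m inch '[[[0,0.138,0,0,0,0],[0,0.138,-0.2,0,0,0],[0,0.138,-0.4,0,0,0],[0,0.138,-0.5,0,0,0],[0,0.138,-0.5,0,0,0],[0,0.138,-0.5,0,0,0]]]'
python3 - <<'E'
from h import *
f=arm.grab_frame("scene");cv2.imwrite("pics/s14.png",cv2.resize(f[120:330,260:540],(800,600)))
s=arm.get_state();print(s["eef_pos"],s["ee_rot"],s["force"],s["width"])
E
```

```text
t: 57.92
eef_pos: [0.5705, 0.0884, 0.2743]
ee_rot: [-3.142, 0.0, -1.694]
force: [-0.4, -0.8, -0.3]
width: 0.0864
t: 58.68
eef_pos: [0.5707, 0.0884, 0.4406]
ee_rot: [-3.138, 0.002, -1.694]
force: [-0.5, 0.7, -0.8]
width: 0.0866
t: 59.55
eef_pos: [0.5504, 0.289, 0.437]
ee_rot: [3.14, -0.002, -1.693]
force: [0.1, -0.7, -1.0]
width: 0.0871
t: 60.3
eef_pos: [0.5513, 0.3162, 0.3394]
ee_rot: [-3.14, 0.001, -1.694]
force: [0.5, 0.3, 1.0]
width: 0.0869
[0.55129372 0.31619595 0.33962593] [-3.14016152e+00  1.39620800e-03 -1.69396230e+00] [ 0.6303516   1.16997492 -0.42249192] 0.08687342159717734
```

View pics/s14.png

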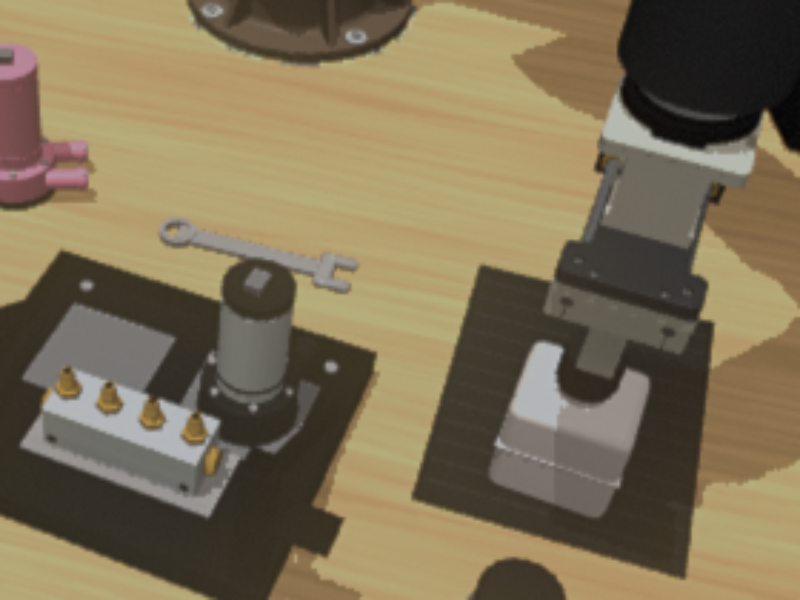

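```bash
python3 -m inch '[[[-0.001,-0.001,-0.08,0,0,0],[-0.001,-0.001,-0.16,0,0,0],[-0.001,-0.001,-0.24,0,0,0],[-0.001,-0.001,-0.3,0,0,0],[-0.001,-0.001,-0.33,0,0,0],[-0.001,-0.001,-0.343,0,0,0],[-0.001,-0.001,-0.343,0,0,0]]]'
python3 -m inch '[[[0,0,0,0,0,0],[0,0,0,0,0,0],[0,0,0,0,0,0],[0,0,0,0,0,0],[0,0,0,0,0,0],[0,0,0,0,0,0],[0,0,0,0,0,0],[0,0,0,0,0,0]]]' 36 30
python3 -m inch '[[[0,0,0.03,0,0,0],[0,0,0.1,0,0,0],[0,0,0.2,0,0,0],[0,0,0.35,0,0,0],[0,0,0.5,0,0,0],[0,0,0.65,0,0,0],[0,0,0.8,0,0,0],[0,0,0.88,0,0,0]]]'
python3 -m inch '[[[0,0,0.02,0,0,0],[0,0,0.08,0,0,0],[0,0,0.15,0,0,0],[0,0,0.2,0,0,0],[0,0,0.2,0,0,0]]]'
python3 - <<'E'
from h import *
f=arm.grab_frame("scene");cv2.imwrite("pics/s15.png",cv2.resize(f[100:310,260:540],(800,600)))
s=arm.get_state();print(s["eef_pos"],s["ee_rot"],s["force"],s["width"])
E
```

```text
t: 61.22
eef_pos: [0.5507, 0.3158, 0.2698]
ee_rot: [-3.141, 0.0, -1.694]
force: [0.9, 0.4, -0.3]
width: 0.087
t: 62.22
eef_pos: [0.5508, 0.3158, 0.2697]
ee_rot: [-3.141, 0.0, -1.694]
force: [1.5, -0.3, 0.1]
width: 0.0394
t: 63.22
eef_pos: [0.5505, 0.3156, 0.4482]
ee_rot: [-3.14, 0.002, -1.694]
force: [0.6, 0.8, -4.2]
width: 0.0394
t: 63.85
eef_pos: [0.5508, 0.3158, 0.4867]
ee_rot: [-3.14, 0.001, -1.694]
force: [0.3, -0.3, -4.1]
width: 0.0396
[0.55063405 0.31580637 0.48585838] [-3.14142445e+00  5.48694475e-04 -1.69381163e+00] [-0.73201801 -0.00986727 -4.79255087] 0.0394890068962133
```

View pics/s15.png

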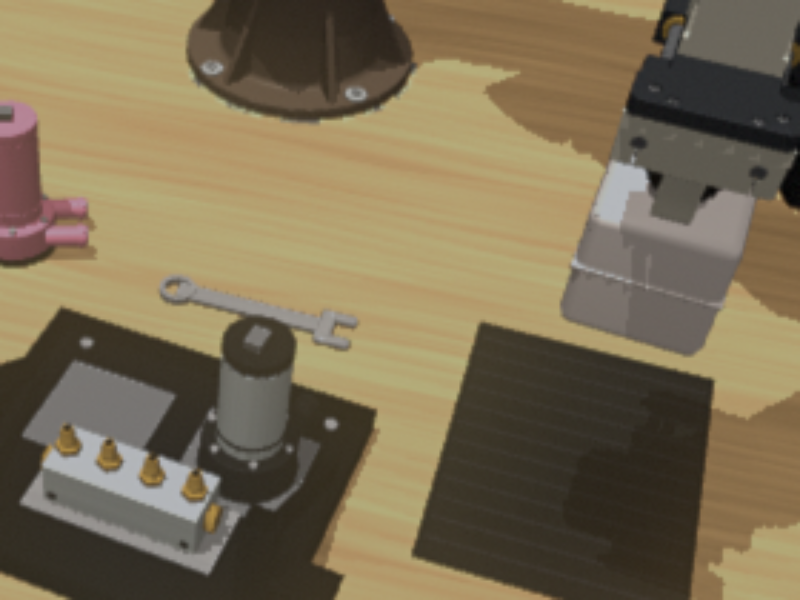

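```bash
python3 -m inch '[[[0,-0.05,0,0,0,0],[0,-0.16,0,0,0,0],[0,-0.3,0,0,0,0],[0,-0.45,0,0,0,0],[0.01,-0.6,0,0,0,0],[0.01,-0.74,0,0,0,0],[0.01,-0.84,0,0,0,0],[0.01,-0.88,0,0,0,0]]]'
python3 -m inch '[[[0,-0.05,0,0,0,0],[0,-0.16,0,0,0,0],[0,-0.3,0,0,0,0],[0,-0.45,0,0,0,0],[0.01,-0.6,0,0,0,0],[0.015,-0.74,0,0,0,0],[0.015,-0.83,0,0,0,0],[0.015,-0.854,0,0,0,0]]]'
python3 -m inch '[[[0,0,-0.06,0,0,0],[0,0,-0.18,0,0,0],[0,0,-0.32,0,0,0],[0,0,-0.46,0,0,0],[0,0,-0.58,0,0,0],[0,0,-0.67,0,0,0],[0,0,-0.72,0,0,0],[0,0,-0.72,0,0,0]]]'
python3 - <<'E'
from h import *
f=arm.grab_frame("scene");cv2.imwrite("pics/s16.png",cv2.resize(f[120:330,200:440],(680,600)))
s=arm.get_state();print(s["eef_pos"],s["ee_rot"],s["force"],s["width"])
E
```

```text
t: 64.9
eef_pos: [0.5524, 0.1378, 0.486]
ee_rot: [-3.141, 0.0, -1.695]
force: [0.6, -0.6, -3.4]
width: 0.0394
t: 65.9
eef_pos: [0.5556, -0.0321, 0.4856]
ee_rot: [3.141, -0.0, -1.695]
force: [-0.5, 0.4, -3.8]
width: 0.0389
t: 66.9
eef_pos: [0.5555, -0.0306, 0.3408]
ee_rot: [3.14, -0.001, -1.693]
force: [-0.5, -0.2, -3.8]
width: 0.0396
[ 0.5557998  -0.03068094  0.34168076] [ 3.14148057e+00 -2.49294510e-04 -1.69314892e+00] [-0.11313328 -0.488209   -4.59973819] 0.03947306992579283
```

View pics/s16.png

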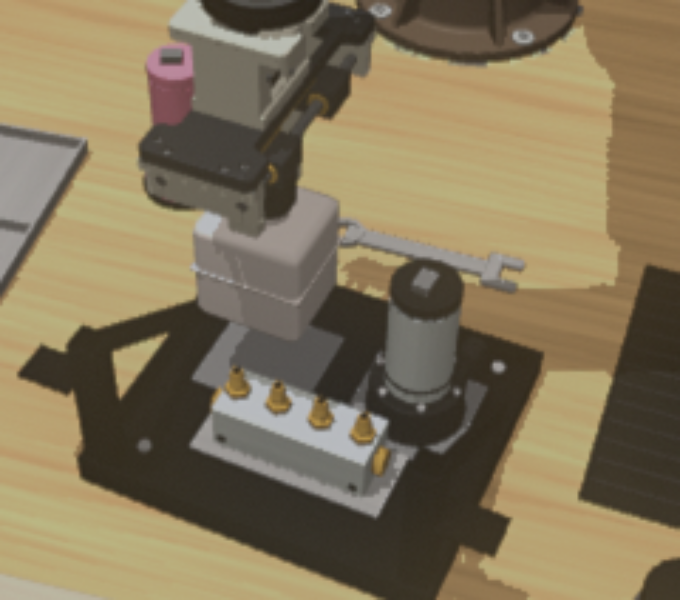

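```bash
python3 -m inch '[[[0,-0.001,-0.07,0,0,0],[0,-0.001,-0.14,0,0,0],[0,-0.001,-0.2,0,0,0],[0,-0.001,-0.25,0,0,0],[0,-0.001,-0.28,0,0,0],[0,-0.001,-0.3,0,0,0],[0,-0.001,-0.31,0,0,0],[0,-0.001,-0.31,0,0,0]]]'
python3 -m inch '[[[0,0,-0.003,0,0,0],[0,0,-0.006,0,0,0],[0,0,-0.006,0,0,0]]]'
```

```text
t: 67.95
eef_pos: [0.5557, -0.0312, 0.2798]
ee_rot: [-3.141, 0.0, -1.694]
force: [-0.2, 0.5, -4.5]
width: 0.0394
t: 68.32
eef_pos: [0.5556, -0.0313, 0.2785]
ee_rot: [-3.142, 0.0, -1.694]
force: [0.8, 0.3, -3.7]
width: 0.0394
```

```bash
python3 -m inch '[[[0.001,0.001,-0.003,0,0,0],[0.001,0.001,-0.006,0,0,0],[0.001,0.001,-0.006,0,0,0]]]'
python3 -m inch '[[[0,0,-0.003,0,0,0],[0,0,-0.003,0,0,0]]]'
```

```text
t: 68.7
eef_pos: [0.5558, -0.031, 0.2771]
ee_rot: [3.141, -0.0, -1.694]
force: [0.0, -0.2, -3.9]
width: 0.0396
t: 68.95
eef_pos: [0.5559, -0.031, 0.2767]
ee_rot: [-3.141, 0.0, -1.694]
force: [-0.0, -0.1, -3.7]
width: 0.0394
```

```bash
python3 -m inch '[[[0,0,-0.003,0,0,0],[0,0,-0.003,0,0,0]]]'
```

```text
t: 69.2
eef_pos: [0.556, -0.031, 0.2766]
ee_rot: [-3.141, -0.0, -1.694]
force: [-1.8, -0.9, 2.6]
width: 0.0394
```

Contact; release, rise, and take the view pose used before.

```bash
python3 -m inch '[[[0,0,0,0,0,0],[0,0,0,0,0,0],[0,0,0,0,0,0],[0,0,0,0,0,0],[0,0,0,0,0,0]]]' 87
python3 -m inch '[[[0,0,0.1,0,0,0],[0,0,0.3,0,0,0],[0,0,0.5,0,0,0],[0,0,0.7,0,0,0],[0,0,0.9,0,0,0],[0,0.1,1,0,0,0],[0,0.4,1,0,0,0],[0,0.65,1,0,0,0]]]'
python3 -m inch '[[[0,0.1,0.14,0,0,0],[0,0.05,0.14,0,0,0],[0,0.05,0.14,0,0,0],[0,0.05,0.14,0,0,0],[0,0.05,0.14,0,0,0],[0,0.05,0.14,0,0,0]]]'
python3 - <<'E'
from h import *
P=K("wrist");f=arm.grab_frame("wrist");cv2.imwrite("pics/w6.png",f)
np.save("w6.npy",np.array(P,dtype=object),allow_pickle=True)
cv2.imwrite("pics/w6c.png",cv2.resize(f[0:250,150:400],(600,600),interpolation=cv2.INTER_CUBIC))
s=arm.get_state();print(s["eef_pos"],s["ee_rot"],s["force"],s["width"],s["t"])
cv2.imwrite("pics/s17.png",arm.grab_frame("scene"));cv2.imwrite("pics/t17.png",arm.grab_frame("top"))
E
```

```text
t: 69.82
eef_pos: [0.5559, -0.0311, 0.2761]
ee_rot: [3.142, 0.0, -1.694]
force: [0.3, 0.1, 0.8]
width: 0.0833
t: 70.82
eef_pos: [0.5556, 0.1002, 0.4766]
ee_rot: [-3.141, 0.001, -1.695]
force: [0.4, 0.1, -0.4]
width: 0.0867
t: 71.58
eef_pos: [0.5559, 0.1087, 0.5038]
ee_rot: [3.141, -0.0, -1.694]
force: [-1.0, 0.1, -0.2]
width: 0.0869
[0.55586115 0.10878709 0.50384448] [ 3.14125605e+00 -1.87141254e-04 -1.69412753e+00] [-0.35012663  0.40368777  0.42298602] 0.0870930846402765 71.625
```

View pics/w6c.png

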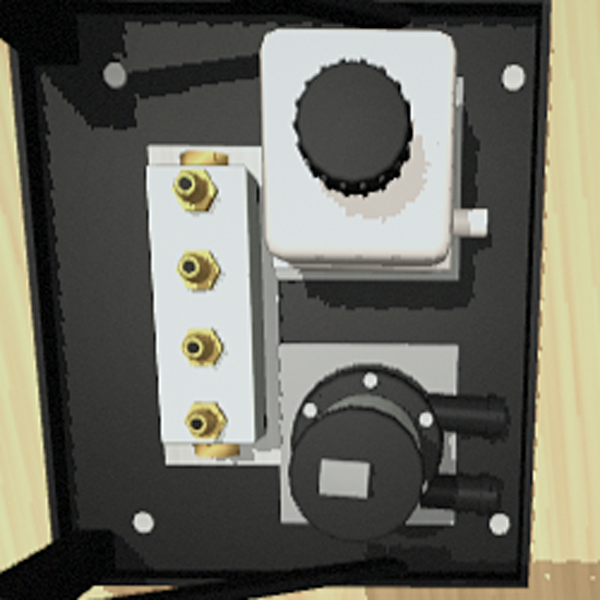

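View pics/s17.png

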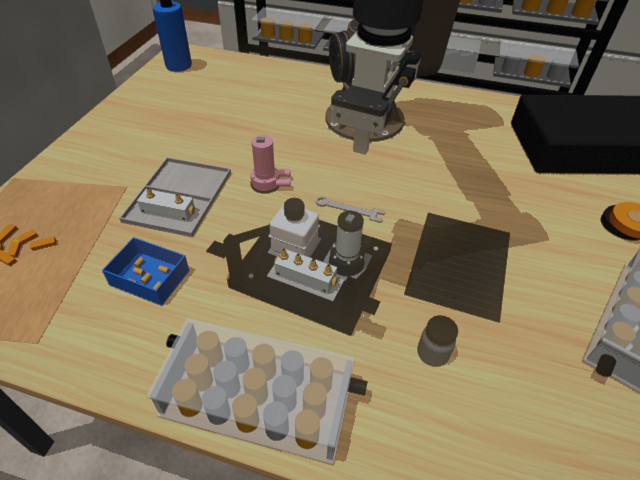

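```bash
python3 - <<'E'
from h import *
a0=cv2.imread("pics/top0.png",0).astype(np.float32);a1=cv2.imread("pics/t17.png",0).astype(np.float32)
b0=cv2.imread("pics/scene0.png",0).astype(np.float32);b1=cv2.imread("pics/s17.png",0).astype(np.float32)
def ecc(x,y,r):
    l,t,rr,b=r;x=x[t:b,l:rr];y=y[t:b,l:rr];W=np.eye(2,3,dtype=np.float32)
    c,W=cv2.findTransformECC(x,y,W,cv2.MOTION_EUCLIDEAN,(3,200,1e-6));ctr=np.array([(rr-l)/2,(b-t)/2,1])
    return round(c,3),(W@ctr-ctr[:2]).round(2),np.degrees(np.arctan2(W[1,0],W[0,0])).round(2)
print("top tank",ecc(a0,a1,(318,219,368,276)));print("top pump",ecc(a0,a1,(252,212,300,274)))
print("scene tank",ecc(b0,b1,(266,197,320,250)));print("scene pump",ecc(b0,b1,(333,208,365,270)))
print("spanner",ecc(a0,a1,(245,312,342,348)),"jar",ecc(a0,a1,(148,130,196,180)),"bin",ecc(a0,a1,(436,125,520,198)))
P=tuple(np.load("w6.npy",allow_pickle=True));u=lambda p:np.array([p])/2.4+[150,0]
b=np.array([.571,.028]);y=np.radians(-7.1);c,s=np.cos(y),np.sin(y)
for nm,p,z in(("cap",(353,121),.133),("pump",(357,472),.14)):
    d=ray(0,u(p),z,P)[0]-b;print(nm,1000*(c*d[0]+s*d[1]),1000*(c*d[1]-s*d[0]))
E
```

```text
top tank (0.997, array([-0.14,  0.51]), np.float32(-0.01))
top pump (0.951, array([ 0.05, -0.09]), np.float32(0.25))
scene tank (0.988, array([ 0.25, -0.22]), np.float32(0.09))
scene pump (0.987, array([0.16, 0.05]), np.float32(0.16))
spanner (0.983, array([-0.01,  0.04]), np.float32(0.04)) jar (0.45, array([4.96, 3.45]), np.float32(40.61)) bin (1.0, array([-0.,  0.]), np.float32(0.02))
cap -8.132222379762954 -59.856182307379456
pump -8.568308580412069 60.58979886216583
```

```bash
python3 - <<'E'
from h import *
a=cv2.imread("pics/scene0.png").astype(int);b=cv2.imread("pics/s17.png").astype(int)
print("jar diff",np.abs(a-b)[318:362,418:458].mean())
arm.job_done()
E
```

```text
jar diff 0.7797348484848485
the job is handed in; nothing more can be done
```

I put the four-barb manifold in the middle of the mounting plate, and the old two-barb one now lies flat in the far half of the tray. I moved the pump and tank out to the mat first, then put each back upright on its own pad facing as before. The job was handed in at about 72 s of the 136 s allowed, with the gripper clear of everything.

- **New manifold:** my last fit put it within about 0.4 mm and 0.3° of the plate centre.
- **Pump and tank:** the fixed cameras put both within about 1 mm and 0.3° of where they started.
- **Spanner, jar and bin:** the image match shows the spanner and bin did not move. The same match failed on the jar in the top view, but the before and after scene pictures there are nearly identical.
- **Old manifold:** it was released at the middle of the far half. The wrist picture read it about 2 mm off in x and 0.8° off in yaw from the release pose; I left it, as it was inside the tray walls.
- **Forces:** readings at each set-down stayed under about 12 N.

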